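# Load dropper bottles into the sloping reagent rack

## Robot

A 7-joint arm with a two-finger parallel gripper is mounted at the origin on a cart in front of the work surface, level with it; the furniture and walls round the work are solid. World frame = base frame: x ahead of the robot, y to its left, z up, the work surface at z = 0. Lengths are in m, angles in rad, forces in N, time in s.
With the tool pointing down it reaches from about 0.4 to 0.925 m from the base axis. Payload 5.6 kg.
Tool frame: the origin (TCP) lies at the centre of the arm's flange, where the gripper is bolted on; the fingertips stand 173 mm ahead of it and the grasp point (between the pads) lies 155 mm ahead of it; z points along the fingers, y is the direction in which the jaws open and shut (so a half turn about z gives the same grasp; the last joint's range is limited). The gripper opens to 85 mm and grips with 20 to 120 N. Pads are 22 mm wide; open, the fingers measure 114 mm over their backs; the gripper's body (76 mm by 85 mm) begins 54 mm behind the grasp point. The pads swing forward as they close: fully open they stand 13 mm farther back than shut.
Start: joints at [-1.268, 0.468, -0.012, 1.603, 0.006, 1.071, -0.056], TCP at [0.22, 0.612, 0.405] pointing down, gripper open.
Joint ranges: [-2.53, 2.53], [-0.31, 2.02], [-1.57, 1.55], [0.28, 2.44], [-1.29, 4.43], [0.15, 1.84], [-2.92, 2.92]. Speed limits (rad/s): [2.57, 2.57, 3.14, 3.14, 3.14, 3.14, 3.14].

## Interface

Orientations are given as [roll, pitch, yaw] about the fixed x, y, z axes, in that order (R = Rz(yaw) Ry(pitch) Rx(roll)).
In Python, from cell import manip gives the robot as it stands.
- The arm moves only by the shell command python3 -m pendant 'ROWS' [FORCE]. ROWS is a JSON object of lists of equal length, an entry for each row: "rot": the turn, a rotation vector about the tool's x, y, z in degrees, a list of three; "travel": the shift along the tool's x, y, z in cm, a list of three; "grip": the finger opening in cm, from 0 to 8.54. In form: {"rot": [[ax, ay, az], ...], "travel": [[tx, ty, tz], ...], "grip": [grip, ...]}. A call has 1 to 20 rows; each row shifts and turns the commanded pose from where the row before left it, along the tool's axes as they then stand; what a row does not reach is not made up. A row lasts 1/10 s, in which the tool goes at most 50 mm and 8.59 degrees, less where a joint would pass 70% of its speed; a pose out of reach is approached as far as the arm can. A call with a gripper value outside its range is refused whole. The fingers move at their own pace and stop on an object; FORCE is the grip in N (left out, the last holds). Time passes only in rows, so rows that do not move let the fingers close. It gives the time, the measured TCP pose, the force and the opening at its end, in the units of the state.
- manip.get_obs(): the state, without advancing time (a new reading comes with each control period).
- manip.get_image(name): name is "scene" or "side" or "wrist"; returns the picture (384x512x3 uint8, red, green, blue); there is no depth.
- manip.camera_info(name): a dict with "mtx" (3x3 intrinsics, pixels), "rvec" (rotation vector, rad) and "tvec" (3), from world to camera coordinates, as OpenCV has them. Camera axes: x right, y down, z forward; pixel columns grow to the right and rows downward; lengths in m; the calibration is good to about 2 mm. A picture is of the moment at which its call begins: read the wrist's pose just before it. camera_info takes no time and is no camera call; for the wrist camera it gives the pose at the moment of the call.
- manip.job_done(): hands the job in, once; it reports no verdict.
The state is a dict: "time": time; "joint_positions": joint angles; "qvel": joint speeds; "joint_torque": joint torques, N m; "tcp_pos": TCP position; "ee_rot": TCP orientation; "contact_force": force on the tool from outside, world axes, zero at the start; "moment": the same for the moment, N m; "grip_width": opening from 0.0 (shut) to 1.0 (fully open).
Only numpy, scipy, OpenCV 4.12 (cv2) and the standard library are available. Lean on these libraries where they do the work, as an engineer would, in place of code of your own. Each camera call takes 0.05 s, during which the arm holds its last target. There are 200 camera calls.

## Task

Put the red-capped and the blue-capped dropper bottle into the sloping reagent rack, each in a pocket of its own and fully home on the pocket's floor. One of the empty pockets is blanked off by a spacer deep inside, so that a bottle stands too high in it: find out which by looking or by feel, and do not leave a bottle there. Leave the green-capped bottle where it is in the rack, and never tip a bottle over.

Things in the scene. Friction and masses are not known exactly. Their poses are not given: they have to be found in the camera images.
- dropper: small white dropper bottle with a red pointed cap and red band, 80 mm high, 35 g; body 24 to 26 mm across and 54 mm high (grip it there), the cap above it narrower (14 mm) and 26 mm long. Origin: centre of the underside; z up along the bottle. It stands on the table at the start, on one side of the rack.
- dropper_1: small white dropper bottle with a blue pointed cap and blue band, 80 mm high, 35 g; body 24 to 26 mm across and 54 mm high (grip it there), the cap above it narrower (14 mm) and 26 mm long. Origin: centre of the underside; z up along the bottle. It stands on the table at the start, on the other side of the rack.
- dropper_2: small white dropper bottle with a green pointed cap and green band, 80 mm high, 35 g; body 24 to 26 mm across and 54 mm high (grip it there), the cap above it narrower (14 mm) and 26 mm long. Origin: centre of the underside; z up along the bottle. It already sits in one of the rack's four pockets and must stay there.
- rack: fixed rack 112 x 224 mm, 80 mm high: grey block, blue end cheeks. Origin on the table under its middle; x to its high back, y along the row, z up. 4 square pockets 29 x 29 mm, 32 mm deep, 50 mm apart, open upward and to -x, 34.4 deg from vertical. One holds the green bottle; another (not told which) a grey spacer 14 mm thick: only 18 mm deep; two are free over the full 32 mm.
- pocket0 (a point): centre of the floor of pocket 0 (the rack's +y end); z points out of the pocket along its axis (34.4 degrees from vertical, leaning to the rack's -x), the mouth is 32 mm along it; x is up the slope, y along the row. A bottle that is home has its underside on this floor, its axis along z.
- pocket1 (a point): centre of the floor of pocket 1; z points out of the pocket along its axis (34.4 degrees from vertical, leaning to the rack's -x), the mouth is 32 mm along it; x is up the slope, y along the row. A bottle that is home has its underside on this floor, its axis along z.
- pocket2 (a point): centre of the floor of pocket 2; z points out of the pocket along its axis (34.4 degrees from vertical, leaning to the rack's -x), the mouth is 32 mm along it; x is up the slope, y along the row. A bottle that is home has its underside on this floor, its axis along z.
- pocket3 (a point): centre of the floor of pocket 3 (the rack's -y end); z points out of the pocket along its axis (34.4 degrees from vertical, leaning to the rack's -x), the mouth is 32 mm along it; x is up the slope, y along the row. A bottle that is home has its underside on this floor, its axis along z.
Not all that is in view belongs to the job. What is shaped like the dropper but purple is not meant.

How it is judged:
By the outcome, as a careful person would: the job done as asked, in the order asked, and still so for the second after the job is handed in, with the robot touching nothing.
It also fails if it takes over 61 s, if anything falls off the work surface, if the arm or the gripper's body presses on something with over 40 N, if the wrist force passes 120 N, or if a joint passes its speed limit or range.

## Working session

There is one attempt and no reset: what is moved stays moved. The work goes in short steps, Python scripts to look and compute and a shell command to move; the robot and the scene stay as the last step left them, time stands still between calls to the robot, and variables do not carry over. Pictures are saved under pics/ and viewed, about 8 in all and at most 12, crops included, and the job is handed in when it is done.

```bash
mkdir -p pics; ls
python3 - <<'E'
from cell import manip
import cv2,numpy as np
o=manip.get_obs();print({k:np.round(v,3).tolist() for k,v in o.items()})
a=[]
for n in("scene","side"):
    im=manip.get_image(n);cv2.imwrite(f"pics/{n}0.png",im[:,:,::-1]);a.append(im[:,:,::-1])
    c=manip.camera_info(n);print(n,{k:np.round(v,3).tolist() for k,v in c.items()})
    R=cv2.Rodrigues(np.array(c['rvec'],float))[0];print(-R.T@np.array(c['tvec']).ravel())
s=np.hstack(a);cv2.imwrite("pics/both0.png",cv2.resize(s,(800,300),interpolation=cv2.INTER_AREA))
E
```

```text
pics
{'time': 0.0, 'joint_positions': [-1.268, 0.468, -0.012, 1.604, 0.006, 1.071, -0.056], 'qvel': [-0.001, 0.003, 0.0, 0.001, -0.0, 0.001, -0.001], 'joint_torque': [-0.0, -53.239, 0.021, -25.13, 0.011, 0.008, -0.0], 'tcp_pos': [0.22, 0.611, 0.404], 'ee_rot': [-3.14, 0.0, 2.796], 'contact_force': [0.03, 0.632, 0.149], 'moment': [0.002, -0.008, 0.0], 'grip_width': 1.0}
scene {'mtx': [[469.925, 0.0, 261.235], [0.0, 469.925, 196.535], [0.0, 0.0, 1.0]], 'rvec': [2.177, -1.161, 0.456], 'tvec': [-0.308, 0.341, 0.943]}
[-0.14500347 -0.45403303  0.93471848]
side {'mtx': [[357.653, 0.0, 256.118], [0.0, 357.653, 191.647], [0.0, 0.0, 1.0]], 'rvec': [0.196, -2.658, 1.529], 'tvec': [0.489, 0.103, 0.897]}
[0.3813536  0.78660821 0.53815896]
```

View pics/scene0.png

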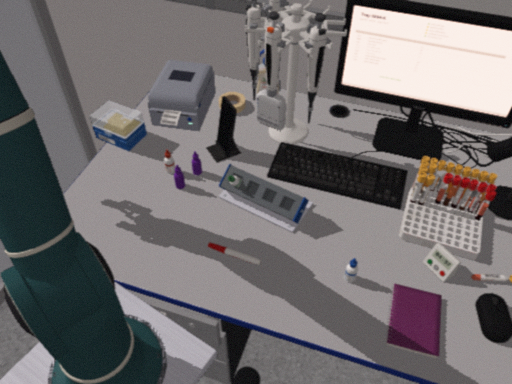

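View pics/side0.png

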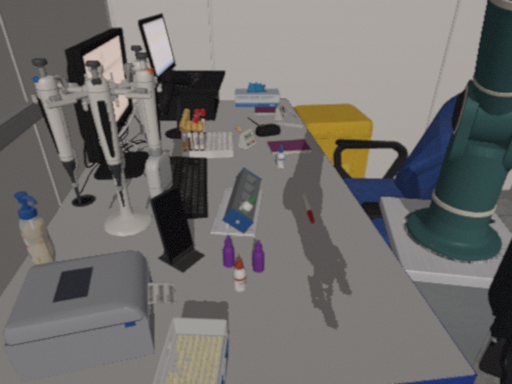

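The scene view shows the red-capped bottle at (169,160), two purple distractors at (196,163) and (180,178), and the blue-capped bottle at (351,270). The rack is at (265,198), with the green bottle at its left end (235,182). In the side view, red is at (240,273) and blue at (281,157). I'll confirm with an enlarged crop and localise.

```bash
cat > h.py <<'E'
from cell import manip
import cv2,numpy as np
def cam(n):
    c=manip.camera_info(n);R=cv2.Rodrigues(np.array(c['rvec'],float))[0];t=np.array(c['tvec'],float).ravel()
    return np.array(c['mtx'],float),R,t
def ray(c,uv):
    K,R,t=c;d=R.T@np.linalg.solve(K,[uv[0],uv[1],1.]);return -R.T@t,d/np.linalg.norm(d)
def onz(c,uv,z):
    o,d=ray(c,uv);return o+d*(z-o[2])/d[2]
def proj(c,P):
    K,R,t=c;p=K@(R@np.array(P)+t);return p[:2]/p[2]
def tri(c1,a,c2,b):
    o1,d1=ray(c1,a);o2,d2=ray(c2,b)
    s=np.linalg.lstsq(np.c_[d1,-d2],o2-o1,rcond=None)[0]
    p,q=o1+s[0]*d1,o2+s[1]*d2;return (p+q)/2,np.linalg.norm(p-q)
E
python3 - <<'E'
from h import *
A=cv2.imread("pics/scene0.png");B=cv2.imread("pics/side0.png")
r=lambda im,x,y,w,h:cv2.resize(im[y:y+h,x:x+w],(400,300),interpolation=cv2.INTER_CUBIC)
cv2.imwrite("pics/crop0.png",np.vstack([np.hstack([r(A,210,155,112,84),r(B,205,165,72,54)]),np.hstack([r(A,150,140,64,48),r(A,320,245,64,48)])]))
cs,cd=cam("scene"),cam("side")
def blobs(im,lo,hi,box):
    x,y,w,h=box;H=cv2.cvtColor(im[y:y+h,x:x+w],cv2.COLOR_BGR2HSV)
    m=((H[...,0]>=lo)&(H[...,0]<=hi)&(H[...,1]>110)&(H[...,2]>40)).astype(np.uint8)
    n,_,s,c=cv2.connectedComponentsWithStats(m);return [(c[i]+[x,y],s[i,4],s[i,:4]+[x,y,0,0]) for i in range(1,n) if s[i,4]>4]
for nm,lo,hi,b1,b2 in(("red",0,12,(155,145,28,30),(228,250,25,45)),("blue",100,125,(340,250,25,40),(270,138,22,34)),("green",45,90,(222,168,30,25),(235,190,30,30))):
    p,q=blobs(A,lo,hi,b1),blobs(B,lo,hi,b2);print(nm,p,q)
    for a in p:
        for b in q:print(' ',*tri(cs,a[0],cd,b[0]))
E
```

```text
red [(array([167.06451613, 153.58064516]), np.int32(31), array([165, 150,   5,   8]))] [(array([238.77419355, 263.80645161]), np.int32(62), array([235, 258,   8,  11])), (array([239.5       , 279.83333333]), np.int32(6), array([237, 279,   6,   2]))]
  [0.49129738 0.26218405 0.06369222] 0.001608696634463069
  [0.49510474 0.27797152 0.04328342] 0.0204179980401617
blue [(array([352.86486486, 262.75675676]), np.int32(37), array([350, 259,   7,   8]))] [(array([280.70588235, 149.        ]), np.int32(17), array([279, 146,   4,   6]))]
  [ 0.45707389 -0.30925378  0.06411232] 0.0010743560472810897
green [(array([231.        , 178.23529412]), np.int32(17), array([229, 176,   5,   5]))] []
```

View pics/crop0.png

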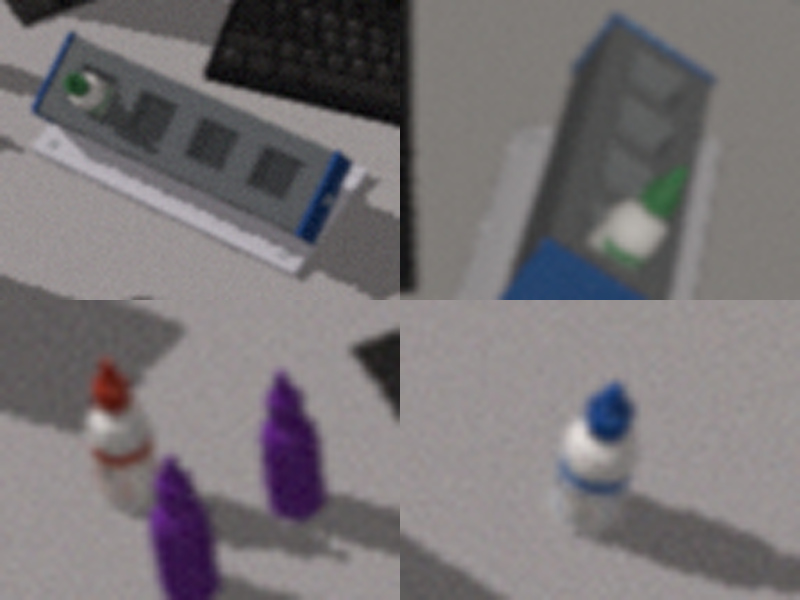

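Top crops: the rack, with green in the leftmost pocket (the +y end, so pocket 0) and three open pockets. Bottom crops: the red and blue bottles are confirmed as white with coloured caps and bands, and the two purple ones are not meant. Triangulated cap heights are about 64 mm, which is consistent. Next: a rough rack pose, the purple positions and the wrist camera mounting.

Run:
```python
from h import *
from scipy.spatial.transform import Rotation as Ro
cs=cam("scene");cd=cam("side")
for uv,z in(((230.2,164.8),.08),((308,199.8),.08),((252.6,188),.05),((269.6,195),.05),((287,202.6),.05),((219.8,185.8),.03),((295.4,222.2),.03)):print(uv,z,onz(cs,uv,z).round(3))
for uv in((180,186),(196.5,173)):print('purple',onz(cs,uv,0.005).round(3))
print('purple side',onz(cd,(229,266),.003).round(3),onz(cd,(259,271),.003).round(3))
print('green cap tip',onz(cs,(230,177.5),.1).round(3))
o=manip.get_obs();K,R,t=cam("wrist");T=Ro.from_euler('xyz',o['ee_rot']).as_matrix()
print('wrist K',K.round(1).tolist(),'cam in tool',(T.T@(-R.T@t-o['tcp_pos'])).round(3),'\n',(T.T@R.T).round(3),'\ntool',T.round(3).tolist())
```

```text
(230.2, 164.8) 0.08 [0.54  0.086 0.08 ]
(308, 199.8) 0.08 [ 0.549 -0.141  0.08 ]
(252.6, 188) 0.05 [0.528 0.008 0.05 ]
(269.6, 195) 0.05 [ 0.532 -0.041  0.05 ]
(287, 202.6) 0.05 [ 0.535 -0.091  0.05 ]
(219.8, 185.8) 0.03 [0.501 0.094 0.03 ]
(295.4, 222.2) 0.03 [ 0.508 -0.133  0.03 ]
purple [0.458 0.197 0.005]
purple [0.522 0.192 0.005]
purple side [0.524 0.206 0.003] [0.457 0.212 0.003]
green cap tip [0.488 0.048 0.1  ]
wrist K [[297.1, 0.0, 259.9], [0.0, 297.1, 188.9], [0.0, 0.0, 1.0]] cam in tool [ 0.074 -0.     0.031] 
 [[-0.    -0.957 -0.291]
 [ 1.    -0.     0.   ]
 [-0.    -0.291  0.957]] 
tool [[-0.941, 0.339, -0.0], [0.339, 0.941, -0.002], [-0.0, -0.002, -1.0]]
```

```bash
python3 -m pendant '{"rot":[[0,0,8.5],[0,0,8.5],[0,0,8.5],[0,0,8.5],[0,0,8.5],[0,0,8.5],[0,0,8.5],[0,0,8.5],[0,0,0],[0,0,0],[0,0,0],[0,0,0],[0,0,0],[0,0,0],[0,0,0],[0,0,0],[0,0,0]],"travel":[[0,0,0],[0,0,0],[0,0,0],[0,0,0],[0,0,0],[0,0,0],[0,0,0],[0,0,0],[-4.9,0.8,0],[-4.9,0.8,0],[-4.9,0.8,0],[-4.9,0.8,0],[-4.9,0.8,0],[-4.9,0.8,0],[-4.9,0.8,0],[-4.9,0.8,0],[-4.9,0.8,0]],"grip":[5,5,5,5,5,5,5,5,5,5,5,5,5,5,5,5,5]}' 30
```

```text
time: 1.8
tcp_pos: [0.309, 0.1715, 0.4046]
ee_rot: [-3.142, -0.0, 1.609]
contact_force: [1.3, -0.5, 0.4]
grip_width: 0.587
```

```bash
python3 -m pendant '{"rot":[[0,0,0],[0,0,0],[0,0,0],[0,0,0],[0,0,0],[0,0,0],[-6.88,0,0],[-6.88,0,0],[-6.88,0,0],[-6.88,0,0],[-6.88,0,0],[0,0,0]],"travel":[[-4.9,0.9,0],[-4.9,0.9,0],[-4.9,0.9,1],[-4.9,0.9,2],[-4.9,0.9,2],[-4.9,0.9,2],[0,0,0],[0,0,0],[0,0,0],[0,0,0],[0,0,0],[0,0,0]],"grip":[5,5,5,5,5,5,5,5,5,5,5,5]}'
```

```text
time: 3.0
tcp_pos: [0.3701, -0.0927, 0.3453]
ee_rot: [2.694, -0.012, 1.614]
contact_force: [-0.3, -0.9, 0.0]
grip_width: 0.583
```

```bash
python3 -m pendant '{"rot":[[-4.4,0,0],[-4.4,0,0],[0,0,0],[0,0,0],[0,0,0],[0,0,0]],"travel":[[0,0,0],[0,0,0],[-1.5,-1.5,2.7],[-1.5,-1.5,2.7],[0,0,0],[0,0,0]],"grip":[5,5,5,5,5,5]}'
python3 - <<'E'
from h import *
o=manip.get_obs();print(o['tcp_pos'],o['ee_rot'],np.round(o['joint_positions'],2));c=cam("wrist")
im=manip.get_image("wrist")[:,:,::-1];cv2.imwrite("pics/w1.png",im);np.savez("w1.npz",K=c[0],R=c[1],t=c[2])
cv2.imwrite("pics/w1b.png",cv2.resize(im,(800,600),interpolation=cv2.INTER_CUBIC))
E
```

```text
time: 3.6
tcp_pos: [0.3745, -0.1049, 0.3152]
ee_rot: [2.61, -0.015, 1.628]
contact_force: [-0.4, 0.5, -0.2]
grip_width: 0.584
[ 0.37447957 -0.10488344  0.3152168 ] [ 2.60965986 -0.01498886  1.62764618] [ 0.21  0.1   0.04  2.44 -1.05  0.19  1.3 ]
```

View pics/w1b.png

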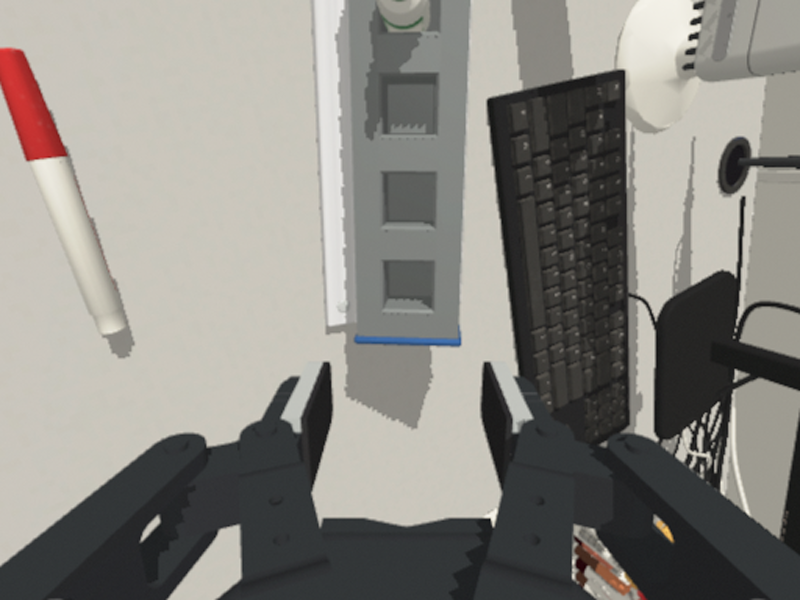

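The wrist view shows the rack lengthwise: the green bottle at (405,10), pocket 1 at (410,105), pocket 2 at (410,200) and pocket 3 at (410,285). I'll enlarge to compare floor depths.

Run:
```python
import cv2,numpy as np
im=cv2.imread("pics/w1.png")[0:228,200:305]
im=cv2.convertScaleAbs(im,alpha=1.6,beta=-60)
o=cv2.resize(cv2.rotate(im,cv2.ROTATE_90_CLOCKWISE),None,fx=3.5,fy=3.5,interpolation=cv2.INTER_CUBIC);print(o.shape);cv2.imwrite("pics/w1c.png",o)
```

```text
(368, 798, 3)
```

View pics/w1c.png

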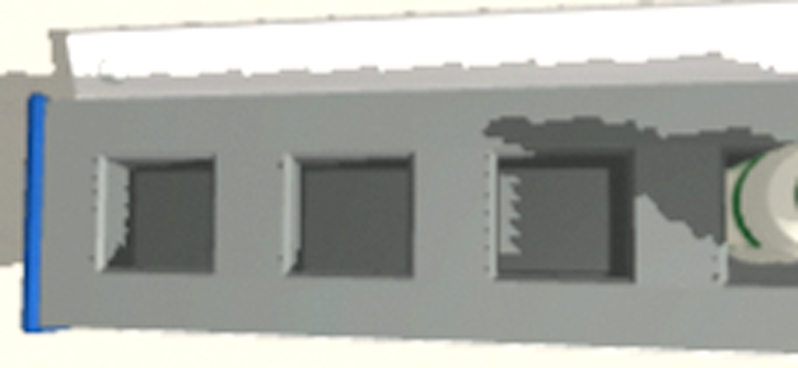

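```bash
cat > an.py <<'E'
from h import *
from scipy.optimize import brentq
f=np.load("w1.npz");c=(f['K'],f['R'],f['t'])
px=lambda X,Y:(200+(Y+.5)/3.5-.5,227-((X+.5)/3.5-.5))
a=np.radians(34.4);psi=np.radians(2.3)
ex=lambda psi:np.array([np.cos(psi),np.sin(psi),0]); 
X,Y=ex(psi),np.array([-np.sin(psi),np.cos(psi),0])
n=-np.sin(a)*X+np.cos(a)*np.array([0,0,1]);u=np.cos(a)*X+np.sin(a)*np.array([0,0,1])
def pl(uv,h):
    o,d=ray(c,uv);return o+d*(h-n@o)/(n@d)
# mouth left (-y) edges at mid height, right edges
L=[(95,213),(284,215),(489,215)];Rr=[(215,213),(413,215),(635,215)]
h=brentq(lambda h:np.linalg.norm(pl(px(*L[2]),h)-pl(px(*L[0]),h))-.1,-.3,.2)
print('h',h)
for l,r in zip(L,Rr):
    p,q=pl(px(*l),h),pl(px(*r),h);print('mouth',p.round(4),q.round(4),'width',np.linalg.norm(p-q).round(4),'ctr',((p+q)/2).round(4))
for lab,X0,X1 in(('p3 L',95,128),('p2 L',284,302),('p1 L',489,499),('p1 R',635,610)):
    m=pl(px(X0,215),h);o,d=ray(c,px(X1,215))
    # hit wall plane y-dir through m
    s=(Y@(m-o))/(Y@d);P=o+d*s;print(lab,'depth mm',((h-n@P)*1000).round(1))
for t,(x0,y0) in dict(p3bl=(97,155),p3tl=(97,270),p1=(497,152),p1b=(497,280)).items():
    P=pl(px(x0,y0),h);print(t,P.round(4),(u@P).round(4))
for t in((35,95),(35,330)):
    P=pl(px(*t),h);print('cheek',P.round(4))
E
python3 an.py
```

```text
h -0.2429309652759533
mouth [ 0.5247 -0.1098  0.0615] [ 0.5232 -0.0772  0.0614] width 0.0327 ctr [ 0.524  -0.0935  0.0615]
mouth [ 0.5228 -0.0593  0.0616] [ 0.5213 -0.0276  0.0615] width 0.0317 ctr [ 0.5221 -0.0435  0.0616]
mouth [ 0.5205 -0.0099  0.0614] [0.519  0.0224 0.0613] width 0.0323 ctr [0.5198 0.0063 0.0614]
p3 L depth mm 31.9
p2 L depth mm 39.8
p1 L depth mm -35.8
p1 R depth mm 34.2
p3bl [ 0.5118 -0.1102  0.0527] 0.4481
p3tl [ 0.5372 -0.1083  0.0701] 0.479
p1 [ 0.5078 -0.0086  0.0528] 0.4482
p1b [ 0.5333 -0.0075  0.0703] 0.4792
cheek [ 0.4988 -0.129   0.0433]
cheek [ 0.5515 -0.1248  0.0795]
```

Depth from this distance is inconclusive, since the chamfers confuse it, so I'll settle it by feel and a closer look. Mouth centres are P1 (.520,.006,.061), P2 (.522,-.044,.061) and P3 (.524,-.094,.061), with rack yaw 2.4°. They agree with the scene camera within about 3 mm. Next I fetch red.

```bash
python3 -m pendant '{"rot":[[7.6,0,0],[7.6,0,0],[7.6,0,0],[7.6,0,0],[0,0,0],[0,0,0],[0,0,0],[0,0,0],[0,0,0],[0,0,0],[0,0,0],[0,0,0],[0,0,0],[0,0,0]],"travel":[[0,0,-1],[0,0,-1],[0,0,-1],[0,0,-1],[4.5,1.7,0],[4.5,1.7,0],[4.5,1.7,0],[4.5,1.7,0],[4.5,1.7,0],[4.5,1.7,0],[4.5,1.7,0],[4.5,1.7,0],[0,0,0],[0,0,0]],"grip":[5,5,5,5,5,5,5,5,5,5,5,5,5,5]}'
cat > look.py <<'E'
import sys
from h import *
from scipy.spatial.transform import Rotation as Ro
def look(hlo,hhi,z,name):
    o=manip.get_obs();c=cam("wrist");im=manip.get_image("wrist")[:,:,::-1];cv2.imwrite(f"pics/{name}.png",im)
    H=cv2.cvtColor(im,cv2.COLOR_BGR2HSV);m=((H[...,0]>=hlo)&(H[...,0]<=hhi)&(H[...,1]>120)&(H[...,2]>50)).astype(np.uint8)
    n,_,s,k=cv2.connectedComponentsWithStats(m)
    T=Ro.from_euler('xyz',o['ee_rot']).as_matrix();p=np.array(o['tcp_pos'])
    print('tcp',p.round(4),np.degrees(o['ee_rot']).round(2),'j',np.round(o['joint_positions'],2),'f',np.round(o['contact_force'],1))
    for i in range(1,n):
        if s[i,4]>25:
            P=onz(c,k[i],z);print(k[i].round(1),s[i],P.round(4),'in tool cm',(100*T.T@(P-p)).round(2))
if __name__=="__main__":look(int(sys.argv[1]),int(sys.argv[2]),float(sys.argv[3]),sys.argv[4])
E
python3 look.py 0 10 0.064 red1
```

```text
time: 5.05
tcp_pos: [0.4693, 0.2694, 0.383]
ee_rot: [2.94, -0.042, 1.655]
contact_force: [-0.3, -0.5, -0.5]
grip_width: 0.585
tcp [0.4693 0.2694 0.383 ] [168.47  -2.42  94.85] j [-0.6   0.27  0.    1.96  0.09  0.72 -0.58] f [-0.3 -0.5 -0.5]
[217.6 196.7] [210 189  16  16 200] [0.4912 0.2637 0.064 ] in tool cm [-2.11 -4.28 31.62]
```

```bash
cat > plan.py <<'E'
# plan.py x y z yaw tilt : TCP goal; prints turn (deg, tool axes) and shift (cm) before/after turn
import sys
from h import *
from scipy.spatial.transform import Rotation as Ro
def goalR(yaw,tilt):return Ro.from_euler('xyz',[180,0,yaw],degrees=True)*Ro.from_rotvec([-tilt,0,0],degrees=True)
def plan(P,yaw,tilt):
    o=manip.get_obs();A=Ro.from_euler('xyz',o['ee_rot']);B=goalR(yaw,tilt);d=np.array(P)-o['tcp_pos']
    print('rot',(A.inv()*B).as_rotvec(degrees=True).round(2),'shift now-axes',(100*A.inv().apply(d)).round(2),'after-turn',(100*B.inv().apply(d)).round(2))
if __name__=="__main__":v=list(map(float,sys.argv[1:]));plan(v[:3],v[3],v[4])
E
python3 plan.py .4912 .2632 .205 92.4 0
```

```text
rot [11.43 -2.63  2.07] shift now-axes [-1.39 -1.44 17.8 ] after-turn [-0.56  2.16 17.77]
```

```bash
python3 -m pendant '{"rot":[[5.7,-1.3,1.0],[5.7,-1.3,1.0],[0,0,0],[0,0,0],[0,0,0],[0,0,0],[0,0,0],[0,0,0]],"travel":[[0,0,0],[0,0,0],[-0.5,2.1,0],[0,0,3],[0,0,3],[0,0,2],[0,0,0],[0,0,0]],"grip":[5,5,5,5,5,5,5,5]}'; python3 look.py 0 10 0.064 red2;python3 plan.py .4912 .2632 .205 92.4 0
```

```text
time: 5.9
tcp_pos: [0.4914, 0.2626, 0.303]
ee_rot: [-3.141, -0.002, 1.611]
contact_force: [0.9, -0.2, -0.8]
grip_width: 0.588
tcp [0.4914 0.2626 0.303 ] [-1.7999e+02 -9.0000e-02  9.2320e+01] j [-0.55  0.44 -0.    1.92  0.    0.78 -0.51] f [ 0.9 -0.2 -0.8]
[260.  201.6] [250 190  21  24 390] [0.4914 0.2639 0.064 ] in tool cm [9.00e-02 1.00e-02 2.39e+01]
[128.2 381.8] [123 380  10   4  29] [0.3787 0.0858 0.064 ] in tool cm [-17.25 -11.98  23.88]
rot [ 0.07 -0.16 -0.06] shift now-axes [-0.01 -0.06  9.87] after-turn [ 0.02 -0.05  9.87]
```

```bash
python3 -m pendant '{"rot":[[0,0,0],[0,0,0],[0,0,0],[0,0,0],[0,0,0],[0,0,0],[0,0,0],[0,0,0],[0,0,0],[0,0,0],[0,0,0],[0,0,0]],"travel":[[0,0,4],[0,0,3],[0,0,2],[0,0,0.9],[0,0,0],[0,0,0],[0,0,0],[0,0,0],[0,0,0],[0,0,0],[0,0,0],[0,0,0]],"grip":[5,5,5,5,5,2,2,2,2,2,2,2]}' 30
```

```text
time: 7.15
tcp_pos: [0.492, 0.2641, 0.2051]
ee_rot: [3.14, -0.004, 1.613]
contact_force: [-0.9, 0.5, 6.6]
grip_width: 0.266
```

```bash
python3 -m pendant '{"rot":[[0,0,0],[0,0,0],[0,0,0],[0,0,0],[0,0,0],[0,0,0],[0,0,0],[0,0,0],[0,0,0],[0,0,0],[0,0,0]],"travel":[[0,0,0],[0,0,0],[0,0,0],[0,0,0.5],[0,0,0],[0,0,0],[0,0,0],[0,0,0],[0,0,0],[0,0,0],[0,0,0]],"grip":[4,4,4,4,4,2,2,2,2,2,2]}' 30
```

```text
time: 8.25
tcp_pos: [0.4912, 0.2637, 0.1984]
ee_rot: [-3.141, -0.003, 1.613]
contact_force: [-0.1, -0.4, -1.1]
grip_width: 0.267
```

```bash
python3 -m pendant '{"rot":[[0,0,0],[0,0,0],[0,0,0],[0,0,0],[0,0,0],[0,0,0],[0,0,0],[0,0,0],[0,0,0],[0,0,0],[0,0,0],[0,0,0],[0,0,0],[0,0,0],[0,0,0]],"travel":[[0,0,-3],[0,0,-4],[0,0,-4],[0,0,-4],[-3.9,-1.1,0],[-3.9,-1.1,0],[-3.9,-1.1,0],[-3.9,-1.1,0],[-3.9,-1.1,0],[-3.9,-1.1,0],[-3.9,-1.1,0],[-3.9,-1.1,0],[-3.9,-1.1,0],[0,0,0],[0,0,0]],"grip":[2,2,2,2,2,2,2,2,2,2,2,2,2,2,2]}'; python3 plan.py .3953 -.0989 .2496 92.4 34.4
```

```text
time: 9.75
tcp_pos: [0.4069, -0.092, 0.3476]
ee_rot: [-3.141, -0.003, 1.61]
contact_force: [0.3, 0.2, 0.5]
grip_width: 0.263
rot [-34.42  -0.13  -0.19] shift now-axes [-0.67 -1.19  9.8 ] after-turn [-0.64 -6.52  7.41]
```

```bash
python3 -m pendant '{"rot":[[-6.9,0,0],[-6.9,0,0],[-6.9,0,0],[-6.9,0,0],[-6.9,0,0],[0,0,0],[0,0,0]],"travel":[[0,0,1],[0,-0.3,1],[0,-0.5,1],[0,-0.6,1],[0,-0.8,1],[0,0,0],[0,0,0]],"grip":[2,2,2,2,2,2,2]}'; python3 plan.py .3953 -.0989 .2496 92.4 34.4; python3 -c "
from cell import manip;print(manip.get_obs()['joint_positions'])"
```

```text
time: 10.45
tcp_pos: [0.4028, -0.0884, 0.3076]
ee_rot: [2.664, -0.024, 1.628]
contact_force: [-0.6, -0.1, -1.0]
grip_width: 0.267
rot [-7.02 -1.64  0.04] shift now-axes [-1.15 -3.37  4.76] after-turn [-1.02 -3.93  4.34]
[ 0.18835305  0.15738739 -0.01048487  2.37818975 -0.72814229  0.19155984
  0.91864987]
```

```bash
python3 -m pendant '{"rot":[[-3.5,-0.8,0],[-3.5,-0.8,0],[0,0,0],[0,0,0],[0,0,0]],"travel":[[-0.5,-0.5,1],[-0.5,-0.5,1],[0,-1,0.5],[0,-1,0.5],[0,0,0]],"grip":[2,2,2,2,2]}'; python3 plan.py .3953 -.0989 .2496 92.4 34.4; python3 -c "
from cell import manip;print(manip.get_obs()['joint_positions'])"
```

```text
time: 10.95
tcp_pos: [0.3959, -0.096, 0.2923]
ee_rot: [2.617, -0.027, 1.63]
contact_force: [0.3, -0.8, -1.6]
grip_width: 0.259
rot [-4.34 -1.87  0.02] shift now-axes [-0.4  -2.2   3.65] after-turn [-0.28 -2.47  3.48]
[ 0.27715202  0.18920918 -0.07233462  2.40744083 -1.2861795   0.14920343
  1.50809406]
```

Wrist joints j5/j6 hit limits at this tilt, so inserting with the tool aligned to the bottle axis isn't reachable. I'll change the grasp: set red down in a clear spot at (.45,-.21). Then I re-grip with the jaws along the row and the tool leaning back about 25°, so that at the pocket the tool is nearly vertical.

```bash
python3 -m pendant '{"rot":[[7.5,0,0],[7.5,0,0],[7.5,0,0],[7.5,0,0],[0,0,0],[0,0,0],[0,0,0],[0,0,0],[0,0,0]],"travel":[[0,0,-1.5],[0,0,-1.5],[0,0,-1],[0,0,-0.5],[-3.5,1,0],[-3.5,1,0],[-3.5,1.5,0],[0,1.5,0],[0,0,0]],"grip":[2,2,2,2,2,2,2,2,2]}'; python3 plan.py .45 -.21 .205 92.4 0
```

```text
time: 11.85
tcp_pos: [0.4495, -0.1938, 0.3192]
ee_rot: [2.889, -0.056, 1.656]
contact_force: [-0.5, 0.0, 0.5]
grip_width: 0.262
rot [14.41 -3.5   2.09] shift now-axes [-2.25 -2.91 10.93] after-turn [-1.62 -0.02 11.42]
```

```bash
python3 -m pendant '{"rot":[[7.2,-1.7,1],[7.2,-1.8,1],[0,0,0],[0,0,0],[0,0,0],[0,0,0],[0,0,0],[0,0,0]],"travel":[[0,0,0],[0,0,0],[-1.6,0,3],[0,0,3],[0,0,3],[0,0,1],[0,0,0],[0,0,0]],"grip":[2,2,2,2,2,2,2,2]}'; python3 plan.py .45 -.21 .199 92.4 0
```

```text
time: 12.65
tcp_pos: [0.4482, -0.2093, 0.2192]
ee_rot: [-3.141, -0.002, 1.614]
contact_force: [0.6, 0.2, -0.5]
grip_width: 0.269
rot [-0.01 -0.09  0.09] shift now-axes [-0.08  0.17  2.02] after-turn [-0.08  0.17  2.02]
```

```bash
python3 -m pendant '{"rot":[[0,0,0],[0,0,0],[0,0,0],[0,0,0],[0,0,0],[0,0,0],[0,0,0],[0,0,0],[0,0,0],[0,0,0],[0,0,0]],"travel":[[0,0,1.2],[0,0,0.6],[0,0,0.2],[0,0,0],[0,0,0],[0,0,0],[0,0,0],[0,0,-3],[0,0,-4],[0,0,-4],[0,0,0]],"grip":[2,2,2,2,5,5,5,5,5,5,5]}'; python3 look.py 0 10 0.064 red3
cat > plan2.py <<'E'
# plan2: grasp-point goal x y z, yaw ~182.4, lean b (deg, + = tool pointing back towards -x rack)
import sys
from h import *
from scipy.spatial.transform import Rotation as Ro
def R2(yaw,b):return Ro.from_euler('xyz',[180,0,yaw],degrees=True)*Ro.from_rotvec([0,b,0],degrees=True)
def plan(G,yaw,b):
    o=manip.get_obs();A=Ro.from_euler('xyz',o['ee_rot']);B=R2(yaw,b);P=np.array(G)-B.apply([0,0,.155]);d=P-o['tcp_pos']
    print('tool z',B.apply([0,0,1]).round(3),'TCP goal',P.round(4));
    print('rot',(A.inv()*B).as_rotvec(degrees=True).round(2),'shift now-axes',(100*A.inv().apply(d)).round(2),'after-turn',(100*B.inv().apply(d)).round(2))
if __name__=="__main__":v=list(map(float,sys.argv[1:]));plan(v[:3],v[3],v[4])
E
python3 plan2.py .45 -.21 .155 182.4 25;python3 plan2.py .45 -.21 .155 182.4 0
```

```text
time: 13.75
tcp_pos: [0.4495, -0.2107, 0.3128]
ee_rot: [3.134, 0.0, 1.614]
contact_force: [0.5, -0.3, 0.5]
grip_width: 0.585
tcp [ 0.4495 -0.2107  0.3128] [1.7955e+02 3.0000e-02 9.2450e+01] j [-0.08  0.36  0.54  2.08 -0.27  0.76  0.68] f [ 0.5 -0.3  0.5]
[255.1 196.5] [246 186  20  22 348] [ 0.4477 -0.2093  0.064 ] in tool cm [ 0.16 -0.37 24.88]
tool z [-0.422 -0.018 -0.906] TCP goal [ 0.5154 -0.2073  0.2955]
rot [ 19.83  19.77 -88.31] shift now-axes [-0.03  6.66  1.55] after-turn [-6.69 -0.02 -1.44]
tool z [-0.  0. -1.] TCP goal [ 0.45 -0.21  0.31]
rot [  0.25   0.16 -89.92] shift now-axes [-0.02  0.12  0.07] after-turn [-0.12 -0.02  0.07]
```

```bash
python3 -m pendant '{"rot":[[0,0,-8.2],[0,0,-8.2],[0,0,-8.2],[0,0,-8.2],[0,0,-8.2],[0,0,-8.2],[0,0,-8.2],[0,0,-8.2],[0,0,-8.2],[0,0,-8.2],[0,0,-8],[0,8.3,0],[0,8.3,0],[0,8.4,0],[0,0,0],[0,0,0]],"travel":[[0,0,0],[0,0,0],[0,0,0],[0,0,0],[0,0,0],[0,0,0],[0,0,0],[0,0,0],[0,0,0],[0,0,0],[0,0,0],[-2.2,0,0],[-2.2,0,0],[-2.2,0,0],[0,0,0],[0,0,0]],"grip":[5,5,5,5,5,5,5,5,5,5,5,5,5,5,5,5]}'; python3 look.py 0 10 0.064 red4; python3 plan2.py .448 -.2095 .046 182.4 25
```

```text
time: 15.4
tcp_pos: [0.5122, -0.2064, 0.2969]
ee_rot: [3.138, -0.439, -3.096]
contact_force: [-0.9, 0.3, 0.5]
grip_width: 0.584
tcp [ 0.5122 -0.2064  0.2969] [ 179.79  -25.13 -177.41] j [0.11 0.54 0.23 1.82 0.04 1.21 1.93] f [-0.9  0.3  0.5]
[465.7 159.7] [443 152  47  19 555] [ 0.3666 -0.044   0.064 ] in tool cm [ 2.61 16.79 27.01]
[257.9 252. ] [249 243  19  19 299] [ 0.4477 -0.2102  0.064 ] in tool cm [-4.04 -0.18 23.83]
tool z [-0.422 -0.018 -0.906] TCP goal [ 0.5134 -0.2068  0.1865]
rot [ 0.14 -0.09  0.1 ] shift now-axes [-4.89 -0.02 10.  ] after-turn [-4.870e+00  1.000e-02  1.001e+01]
```

```bash
python3 -m pendant '{"rot":[[0,0,0],[0,0,0],[0,0,0],[0,0,0],[0,0,0],[0,0,0],[0,0,0],[0,0,0],[0,0,0],[0,0,0],[0,0,0],[0,0,0],[0,0,0]],"travel":[[-1.2,0,2.5],[-1.2,0,2.5],[-1.2,0,2.5],[-1.25,0,2.5],[0,0,0],[0,0,0],[0,0,0],[0,0,0],[0,0,0],[0,0,0],[0,0,-1],[0,0,-1],[0,0,0]],"grip":[5,5,5,5,5,2,2,2,2,2,2,2,2]}'; python3 look.py 0 10 0.08 red5; python3 plan2.py .448 -.2095 .046 182.4 25
```

```text
time: 16.75
tcp_pos: [0.5242, -0.2061, 0.2075]
ee_rot: [3.14, -0.434, -3.097]
contact_force: [-0.1, -0.6, -0.5]
grip_width: 0.261
tcp [ 0.5242 -0.2061  0.2075] [ 179.92  -24.84 -177.46] j [0.12 0.69 0.21 1.81 0.01 1.06 1.92] f [-0.1 -0.6 -0.5]
[260.2 262.6] [ 242  244   37   38 1108] [ 0.4579 -0.209   0.08  ] in tool cm [ 6.700e-01 -1.000e-02  1.436e+01]
tool z [-0.422 -0.018 -0.906] TCP goal [ 0.5134 -0.2068  0.1865]
rot [0.05 0.08 0.12] shift now-axes [ 0.07 -0.03  2.27] after-turn [ 0.07 -0.03  2.27]
```

View pics/red5.png

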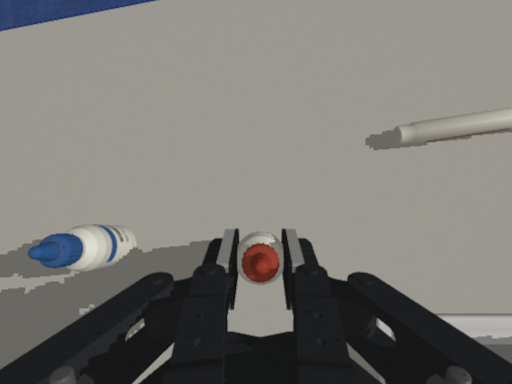

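Red is held between the pads at (260,262), and blue is standing at (80,248). Next: hover over pocket 3 and measure the mouths from near.

```bash
cat > plan3.py <<'E'
# plan3 pocket out_mm [lean]: goal with held bottle underside out_mm above the pocket FLOOR on its axis
import sys,json
from h import *
from scipy.spatial.transform import Rotation as Ro
from plan2 import R2
a=np.radians(34.4)
def rack():
    return json.load(open("rack.json"))
def axes(yaw):
    p=np.radians(yaw);X=np.array([np.cos(p),np.sin(p),0]);Y=np.array([-np.sin(p),np.cos(p),0]);Z=np.array([0,0,1.])
    return np.cos(a)*X+np.sin(a)*Z,Y,-np.sin(a)*X+np.cos(a)*Z
def plan(k,out,off):
    r=rack();u,Y,n=axes(r['yaw']);m=np.array(r['m'][k]);S=m+n*(out-.032)
    B=R2(180+r['yaw'],r['b']-34.4);P=S-B.apply(off)
    o=manip.get_obs();A=Ro.from_euler('xyz',o['ee_rot']);d=P-o['tcp_pos']
    und=np.array(o['tcp_pos'])+A.apply(off);
    print('TCP goal',P.round(4),'rot',(A.inv()*B).as_rotvec(degrees=True).round(2),'shift now',(100*A.inv().apply(d)).round(2),'after-turn',(100*B.inv().apply(d)).round(2))
    print('underside rel. pocket floor mm (u,Y,n):',(1000*np.array([(und-m)@u,(und-m)@Y,(und-m)@n+.032])).round(1),'insert dir in tool after turn',B.inv().apply(-n).round(3))
    print('F',np.round(o['contact_force'],1),'j',np.round(o['joint_positions'],2))
if __name__=="__main__":r=rack();plan(sys.argv[1],float(sys.argv[2])/1000,r['off'])
E
echo '{"yaw":2.4,"b":25,"off":[-0.0183,0,0.2003],"m":{"1":[0.5198,0.0063,0.0614],"2":[0.5221,-0.0435,0.0615],"3":[0.524,-0.0935,0.0615]}}'>rack.json
python3 plan3.py 3 100
```

```text
TCP goal [ 0.4349 -0.0972  0.3122] rot [  0.08 -34.32   0.11] shift now [12.05 11.28 -6.01] after-turn [  6.57  11.25 -11.78]
underside rel. pocket floor mm (u,Y,n): [ -85.  -112.3   36.8] insert dir in tool after turn [-0.423 -0.     0.906]
F [ 0.5  0.4 -0.2] j [0.12 0.69 0.21 1.82 0.01 1.06 1.92]
```

```bash
python3 -m pendant '{"rot":[[0,0,0],[0,0,0],[0,0,0],[0,-8.58,0],[0,-8.58,0],[0,-8.58,0],[0,-8.58,0],[0,0,0],[0,0,0],[0,0,0],[0,0,0],[0,0,0]],"travel":[[1.6,0,-3.5],[1.6,0,-3.5],[1.6,0,-3.5],[0,0,0],[0,0,0],[0,0,0],[0,0,0],[2,2.8,0],[2,2.8,0],[2,2.8,0],[1,2.8,0],[0,0,0]],"grip":[2,2,2,2,2,2,2,2,2,2,2,2]}'; python3 plan3.py 3 100;python3 - <<'E'
from h import *
c=cam("wrist");im=manip.get_image("wrist")[:,:,::-1];cv2.imwrite("pics/w2.png",im);np.savez("w2.npz",K=c[0],R=c[1],t=c[2])
cv2.imwrite("pics/w2b.png",cv2.resize(cv2.convertScaleAbs(im,alpha=1.4,beta=-30),(800,600),interpolation=cv2.INTER_CUBIC))
E
```

```text
time: 18.0
tcp_pos: [0.4481, -0.0942, 0.3095]
ee_rot: [3.137, 0.159, -3.094]
contact_force: [0.5, 0.2, -1.1]
grip_width: 0.264
TCP goal [ 0.4349 -0.0972  0.3122] rot [ 0.29 -0.32  0.31] shift now [ 1.27 -0.24 -0.48] after-turn [ 1.27 -0.25 -0.48]
underside rel. pocket floor mm (u,Y,n): [ 8.4  3.6 90.6] insert dir in tool after turn [-0.423 -0.     0.906]
F [ 0.5  0.2 -1.1] j [ 0.04  0.25  0.11  2.19 -0.12  0.54  1.87]
```

View pics/w2b.png

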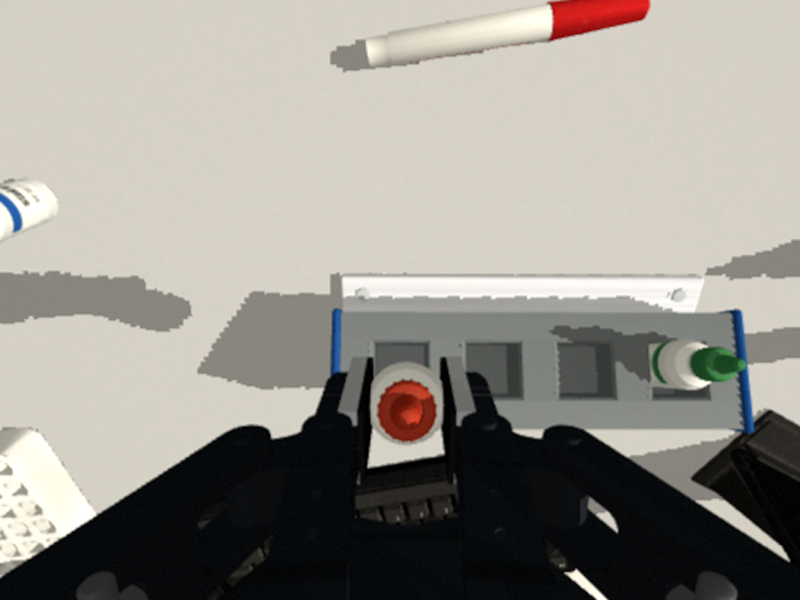

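The wrist view shows red held over pocket 3 (mouth at 373–430), the pocket 2 mouth at x 465–522, pocket 1 at 557–615, and green untouched. In pocket 1 the side-wall strip looks relatively narrow for its offset, which suggests it is shallow. I'll enlarge to confirm.

Run:
```python
import cv2
im=cv2.imread("pics/w2.png")[195:280,225:405];im=cv2.convertScaleAbs(im,alpha=2,beta=-100)
cv2.imwrite("pics/w2c.png",cv2.resize(im,None,fx=4.4,fy=4.4,interpolation=cv2.INTER_CUBIC))
```

```text
(no output)
```

View pics/w2c.png

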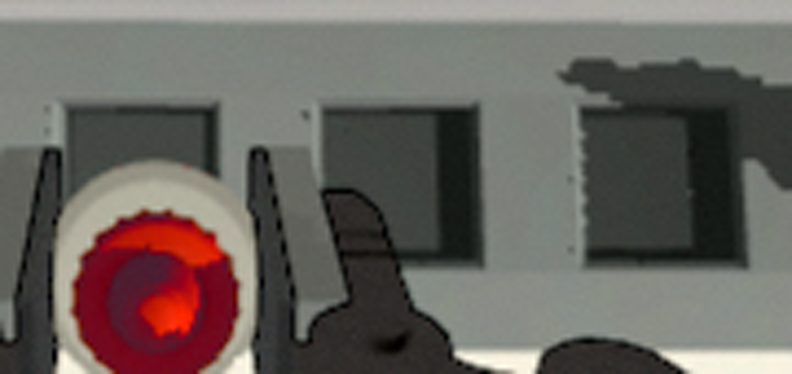

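Run:
```python
from h import *
f=np.load("w1.npz");c1=(f['K'],f['R'],f['t']);f=np.load("w2.npz");c2=(f['K'],f['R'],f['t'])
p1=lambda X,Y:(200+(Y+.5)/3.5-.5,227-((X+.5)/3.5-.5))
p2=lambda X,Y:(225+(X+.5)/4.4-.5,195+(Y+.5)/4.4-.5)
for k,a,b in((1,(562,216),(661.5,186)),(2,(348.5,215),(400,184)),(3,(155,213),(137.5,184))):print(k,tri(c1,p1(*a),c2,p2(*b)))
a=np.radians(34.4);n=np.array([-np.sin(a)*.9991,-np.sin(a)*.0419,np.cos(a)])
for h in(-.2429,-.247,-.239):
  for X,Y in((661.5,186),(400,184),(137.5,184)):
    o,d=ray(c2,p2(X,Y));print(h,(o+d*(h-n@o)/(n@d)).round(4))
```

```text
1 (array([0.52005596, 0.00652946, 0.06152989]), np.float64(0.0002288932470654869))
2 (array([ 0.52223265, -0.04320243,  0.06121214]), np.float64(7.496212800131113e-05))
3 (array([ 0.52367   , -0.09307401,  0.06212769]), np.float64(0.00019934310986444146))
-0.2429 [0.5201 0.0065 0.0616]
-0.2429 [ 0.522  -0.0433  0.0615]
-0.2429 [ 0.5242 -0.0931  0.0615]
-0.247 [0.5224 0.0082 0.0583]
-0.247 [ 0.5243 -0.0424  0.0581]
-0.247 [ 0.5266 -0.093   0.0582]
-0.239 [0.518  0.0049 0.0648]
-0.239 [ 0.5198 -0.0441  0.0647]
-0.239 [ 0.522  -0.0932  0.0647]
```

Two views agree to 0.2 mm on the mouth centres. Pocket 2 measures as full depth, with 1 and 3 undecided. I'll try pocket 3 by feel.

```bash
echo '{"yaw":2.35,"b":25,"off":[-0.0183,0,0.2003],"m":{"1":[0.5200,0.0065,0.0615],"2":[0.5221,-0.0433,0.0615],"3":[0.5241,-0.0931,0.0615]}}'>rack.json
python3 -m pendant '{"rot":[[0.3,-0.3,0.3],[0,0,0],[0,0,0],[0,0,0],[0,0,0],[0,0,0]],"travel":[[1.25,-0.2,-0.5],[-0.7,0,1.5],[-0.7,0,1.5],[-0.7,0,1.5],[0,0,0],[0,0,0]],"grip":[2,2,2,2,2,2]}'; python3 plan3.py 3 40
```

```text
time: 18.65
tcp_pos: [0.4646, -0.1, 0.2722]
ee_rot: [-3.139, 0.166, -3.106]
contact_force: [0.5, -1.0, -0.6]
grip_width: 0.259
TCP goal [ 0.4689 -0.0954  0.2627] rot [-0.19  0.1  -0.3 ] shift now [-0.28  0.45  1.01] after-turn [-0.28  0.45  1.01]
underside rel. pocket floor mm (u,Y,n): [ 2.  -5.3 50.2] insert dir in tool after turn [-0.423 -0.     0.906]
F [ 0.5 -1.  -0.6] j [ 0.06  0.35  0.1   2.18 -0.15  0.46  1.89]
```

```bash
python3 -m pendant '{"rot":[[-0.2,0.1,-0.3],[0,0,0],[0,0,0],[0,0,0]],"travel":[[-0.1,0.45,0.5],[-0.2,0,0.6],[0,0,0],[0,0,0]],"grip":[2,2,2,2]}'; python3 plan3.py 3 25;  python3 - <<'E'
from h import *
c=cam("wrist");im=manip.get_image("wrist")[:,:,::-1];cv2.imwrite("pics/w3.png",im)
s=manip.get_image("side")[:,:,::-1];cv2.imwrite("pics/s3.png",s)
a=cv2.resize(im[190:310,190:350],(533,400),interpolation=cv2.INTER_CUBIC);b=cv2.resize(s[130:240,215:290],(267,400),interpolation=cv2.INTER_CUBIC)
cv2.imwrite("pics/m3.png",np.hstack([a,b]))
E
```

```text
time: 19.05
tcp_pos: [0.4697, -0.0943, 0.2618]
ee_rot: [3.141, 0.165, -3.099]
contact_force: [0.5, -0.3, -0.1]
grip_width: 0.258
TCP goal [ 0.4773 -0.095   0.2503] rot [0.04 0.05 0.1 ] shift now [-0.56 -0.1   1.26] after-turn [-0.57 -0.1   1.26]
underside rel. pocket floor mm (u,Y,n): [ 0.3  1.2 38.7] insert dir in tool after turn [-0.423 -0.     0.906]
F [ 0.5 -0.3 -0.1] j [ 0.06  0.37  0.1   2.18 -0.15  0.44  1.89]
```

View pics/m3.png

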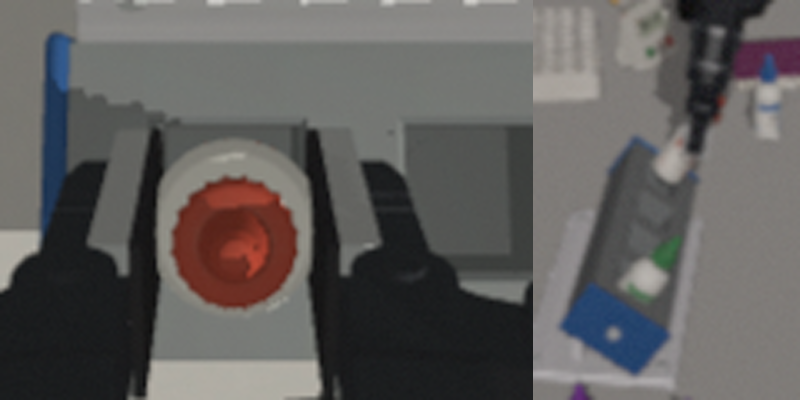

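The bottle is aligned over pocket 3 (computed underside offset 0.3/1.2 mm, 38.7 mm above the floor). Inserting in small steps, checking the force.

```bash
python3 -m pendant '{"rot":[[0,0,0],[0,0,0],[0,0,0],[0,0,0],[0,0,0]],"travel":[[-0.2,-0.1,0.4],[-0.2,0,0.45],[-0.17,0,0.4],[0,0,0],[0,0,0]],"grip":[2,2,2,2,2]}'; python3 plan3.py 3 18;python3 -m pendant '{"rot":[[0,0,0],[0,0,0],[0,0,0]],"travel":[[-0.2,0,0.43],[0,0,0],[0,0,0]],"grip":[2,2,2]}'; python3 plan3.py 3 12
```

```text
time: 19.65
tcp_pos: [0.4774, -0.095, 0.2502]
ee_rot: [3.141, 0.164, -3.099]
contact_force: [0.7, -0.6, -0.2]
grip_width: 0.259
TCP goal [ 0.4813 -0.0949  0.2446] rot [0.05 0.02 0.09] shift now [-0.29 -0.    0.61] after-turn [-0.29 -0.    0.61]
underside rel. pocket floor mm (u,Y,n): [ 0.1  0.2 24.8] insert dir in tool after turn [-0.423 -0.     0.906]
F [ 0.7 -0.6 -0.2] j [ 0.06  0.41  0.09  2.16 -0.16  0.42  1.9 ]
time: 19.95
tcp_pos: [0.4801, -0.0949, 0.2464]
ee_rot: [3.141, 0.165, -3.099]
contact_force: [-0.2, -0.7, -0.4]
grip_width: 0.26
TCP goal [ 0.4847 -0.0947  0.2396] rot [0.04 0.05 0.1 ] shift now [-0.34 -0.01  0.75] after-turn [-0.34 -0.    0.75]
underside rel. pocket floor mm (u,Y,n): [ 0.3  0.2 20.1] insert dir in tool after turn [-0.423 -0.     0.906]
F [-0.2 -0.7 -0.4] j [ 0.06  0.42  0.09  2.16 -0.16  0.41  1.9 ]
```

Clean entry, no contact yet. The spacer would be felt at about 14.

```bash
python3 -m pendant '{"rot":[[0,0,0],[0,0,0],[0,0,0]],"travel":[[-0.17,0,0.36],[-0.17,0,0.36],[0,0,0]],"grip":[2,2,2]}'; python3 plan3.py 3 8
```

```text
time: 20.25
tcp_pos: [0.4848, -0.0946, 0.2395]
ee_rot: [3.141, 0.165, -3.099]
contact_force: [0.0, 0.6, -0.6]
grip_width: 0.265
TCP goal [ 0.4869 -0.0946  0.2363] rot [0.05 0.03 0.1 ] shift now [-0.15 -0.02  0.35] after-turn [-0.15 -0.02  0.35]
underside rel. pocket floor mm (u,Y,n): [ 0.2  0.4 11.8] insert dir in tool after turn [-0.423 -0.     0.906]
F [ 0.   0.6 -0.6] j [ 0.06  0.44  0.08  2.15 -0.17  0.4   1.9 ]
```

```bash
python3 -m pendant '{"rot":[[0,0,0],[0,0,0],[0,0,0]],"travel":[[-0.12,0,0.26],[-0.08,0,0.18],[0,0,0]],"grip":[2,2,2]}'; python3 plan3.py 3 4
```

```text
time: 20.55
tcp_pos: [0.4874, -0.0945, 0.2357]
ee_rot: [3.141, 0.165, -3.099]
contact_force: [0.5, 0.4, -0.8]
grip_width: 0.265
TCP goal [ 0.4892 -0.0945  0.233 ] rot [0.05 0.04 0.1 ] shift now [-0.13 -0.01  0.3 ] after-turn [-0.13 -0.01  0.3 ]
underside rel. pocket floor mm (u,Y,n): [0.2 0.3 7.2] insert dir in tool after turn [-0.423 -0.     0.906]
F [ 0.5  0.4 -0.8] j [ 0.06  0.45  0.08  2.15 -0.17  0.39  1.9 ]
```

```bash
python3 -m pendant '{"rot":[[0,0,0],[0,0,0],[0,0,0]],"travel":[[-0.1,0,0.2],[-0.07,0,0.14],[0,0,0]],"grip":[2,2,2]}'; python3 plan3.py 3 0
```

```text
time: 20.85
tcp_pos: [0.4896, -0.0944, 0.2327]
ee_rot: [3.141, 0.165, -3.099]
contact_force: [0.5, 0.4, -0.7]
grip_width: 0.266
TCP goal [ 0.4914 -0.0944  0.2297] rot [0.04 0.05 0.1 ] shift now [-0.13 -0.01  0.33] after-turn [-0.13 -0.01  0.33]
underside rel. pocket floor mm (u,Y,n): [0.4 0.3 3.4] insert dir in tool after turn [-0.423 -0.     0.906]
F [ 0.5  0.4 -0.7] j [ 0.06  0.45  0.08  2.14 -0.17  0.39  1.9 ]
```

```bash
python3 -m pendant '{"rot":[[0,0,0],[0,0,0],[0,0,0]],"travel":[[-0.06,0,0.14],[-0.06,0,0.14],[0,0,0]],"grip":[2,2,2]}'; python3 plan3.py 3 0
```

```text
time: 21.15
tcp_pos: [0.4906, -0.0946, 0.2315]
ee_rot: [3.14, 0.164, -3.099]
contact_force: [-9.4, 0.8, 18.6]
grip_width: 0.265
TCP goal [ 0.4914 -0.0944  0.2297] rot [ 0.08 -0.01  0.08] shift now [-0.05  0.01  0.19] after-turn [-0.05  0.01  0.19]
underside rel. pocket floor mm (u,Y,n): [0.3 0.2 2. ] insert dir in tool after turn [-0.423 -0.     0.906]
F [-9.4  0.8 18.6] j [ 0.06  0.46  0.08  2.14 -0.17  0.39  1.9 ]
```

```bash
python3 -m pendant '{"rot":[[0,0,0],[0,0,0],[0,0,0],[0,0,0],[0,0,0],[0,0,0],[0,0,0],[0,0,0],[0,0,0],[0,0,0]],"travel":[[0.04,0,-0.1],[0,0,0],[0,0,0],[0,0,0],[0.4,0,-0.9],[0.85,0,-1.8],[1.3,0,-2.7],[1.3,0,-2.7],[0,0,0],[0,0,0]],"grip":[2,3.6,3.6,3.6,3.6,3.6,3.6,3.6,3.6,3.6]}'
python3 - <<'E'
from h import *
c=cam("wrist");im=manip.get_image("wrist")[:,:,::-1];cv2.imwrite("pics/w4.png",im);np.savez("w4.npz",K=c[0],R=c[1],t=c[2])
s=manip.get_image("side")[:,:,::-1];cv2.imwrite("pics/s4.png",s)
a=cv2.resize(im[160:320,180:393],(533,400),interpolation=cv2.INTER_CUBIC);b=cv2.resize(s[150:240,225:285],(267,400),interpolation=cv2.INTER_CUBIC)
cv2.imwrite("pics/m4.png",np.hstack([a,b]))
E
```

```text
time: 22.15
tcp_pos: [0.4394, -0.0966, 0.3055]
ee_rot: [3.141, 0.167, -3.099]
contact_force: [0.2, -0.4, 0.1]
grip_width: 0.419
```

View pics/m4.png

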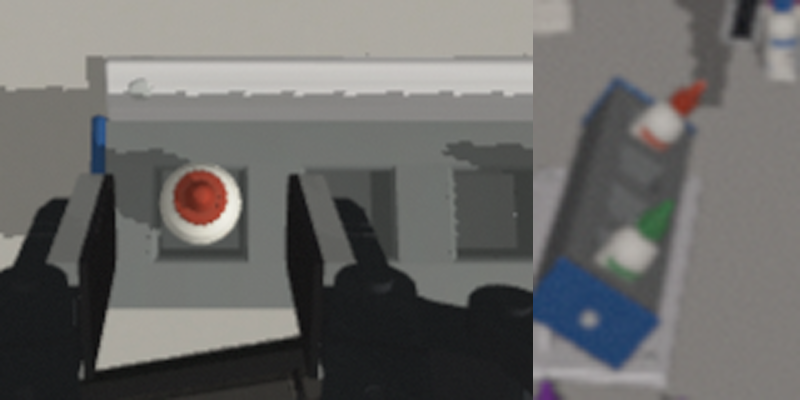

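Red is down in pocket 3, with its band at rim height like green's in the side view. View count 10. Now the blue bottle.

```bash
python3 -m pendant '{"rot":[[0,0,0],[0,0,0],[0,0,0],[0,0,0],[0,0,0],[0,0,0],[0,8.5,0],[0,8.5,0],[0,8.5,0],[0,8.5,0],[0,0,0],[0,0,0]],"travel":[[0,0,-1],[-1,-4.2,0],[-2,-4.2,0],[-2,-4.2,0],[-2,-4.2,0],[-2,-4.2,0],[-0.5,0,0],[-0.5,0,0],[-0.5,0,0],[0,0,0],[0,0,0],[0,0,0]],"grip":[5,5,5,5,5,5,5,5,5,5,5,5]}'; python3 look.py 100 125 0.064 blue1; python3 plan2.py .457 -.309 .048 182.35 25
```

```text
time: 23.45
tcp_pos: [0.5506, -0.3019, 0.3288]
ee_rot: [3.141, -0.427, -3.098]
contact_force: [-0.5, -0.5, -1.1]
grip_width: 0.588
tcp [ 0.5506 -0.3019  0.3288] [ 179.95  -24.44 -177.5 ] j [0.2  0.61 0.3  1.61 0.04 1.31 2.08] f [-0.5 -0.5 -1.1]
[159.9  40.1] [   58     0   227   100 17378] [ 0.2938 -0.4101  0.064 ] in tool cm [12.84 -9.72 34.91]
[257.7 214.3] [250 206  16  17 206] [ 0.4582 -0.3078  0.064 ] in tool cm [-2.53 -0.21 27.93]
[448.3 292.3] [426 267  48  59 947] [ 0.5186 -0.1397  0.064 ] in tool cm [-8.68 16.32 25.15]
tool z [-0.422 -0.017 -0.906] TCP goal [ 0.5225 -0.3063  0.1885]
rot [-0.01  0.58  0.09] shift now-axes [-3.29 -0.3  13.97] after-turn [-3.43 -0.29 13.94]
```

```bash
python3 -m pendant '{"rot":[[0,0.5,0],[0,0,0],[0,0,0],[0,0,0],[0,0,0],[0,0,0]],"travel":[[-0.8,-0.2,3],[-1,0,4],[-0.9,0,3.5],[-0.7,0,3],[0,0,0],[0,0,0]],"grip":[5,5,5,5,5,5]}';python3 plan2.py .4578 -.3083 .048 182.35 25
```

```text
time: 24.1
tcp_pos: [0.5243, -0.3057, 0.1938]
ee_rot: [3.141, -0.436, -3.1]
contact_force: [0.3, 0.1, 0.3]
grip_width: 0.584
tool z [-0.422 -0.017 -0.906] TCP goal [ 0.5233 -0.3056  0.1885]
rot [-0.01  0.03  0.04] shift now-axes [-0.13  0.01  0.52] after-turn [-0.13  0.01  0.52]
```

```bash
python3 -m pendant '{"rot":[[0,0,0],[0,0,0],[0,0,0],[0,0,0],[0,0,0],[0,0,0],[0,0,0],[0,0,0]],"travel":[[-0.13,0,0.5],[0,0,0],[0,0,0],[0,0,0],[0,0,0],[0,0,0],[0,0,0],[0,0,0]],"grip":[5,5,2,2,2,2,2,2]}' 30;python3 - <<'E'
from h import *
from scipy.spatial.transform import Rotation as Ro
o=manip.get_obs();A=Ro.from_euler('xyz',o['ee_rot'])
print('off',A.inv().apply(np.array([.4578,-.3083,0])-o['tcp_pos']).round(4))
E
```

```text
time: 24.9
tcp_pos: [0.5239, -0.3053, 0.1886]
ee_rot: [-3.142, -0.436, -3.099]
contact_force: [0.5, 0.8, 6.1]
grip_width: 0.263
off [-0.0197 -0.0002  0.1989]
```

```bash
sed -i 's/"off":\[[^]]*\]/"off":[-0.0197,0,0.1989]/' rack.json; python3 -m pendant '{"rot":[[0,0,0],[0,0,0],[0,0,0],[0,0,0],[0,-8.58,0],[0,-8.58,0],[0,-8.58,0],[0,-8.58,0],[0,0,0],[0,0,0]],"travel":[[0.7,0,-1.5],[1.6,0,-3.5],[1.6,0,-3.5],[1.6,0,-3.5],[0,0,0],[0,0,0],[0,0,0],[0,0,0],[0,0,0],[0,0,0]],"grip":[2,2,2,2,2,2,2,2,2,2]}'; python3 plan3.py 2 80
```

```text
time: 25.9
tcp_pos: [0.5238, -0.3056, 0.3204]
ee_rot: [3.141, 0.159, -3.1]
contact_force: [-0.6, -0.2, -0.7]
grip_width: 0.259
TCP goal [ 0.4431 -0.0465  0.2941] rot [ 0.06 -0.29  0.06] shift now [ 7.3  26.22  1.51] after-turn [ 7.34 26.21  1.45]
underside rel. pocket floor mm (u,Y,n): [  71.7 -261.9   62.5] insert dir in tool after turn [-0.423 -0.     0.906]
F [-0.6 -0.2 -0.7] j [ 0.37  0.46  0.15  1.84 -0.23  0.72  2.28]
```

```bash
python3 -m pendant '{"rot":[[0,-0.3,0],[0,0,0],[0,0,0],[0,0,0],[0,0,0],[0,0,0],[0,0,0],[0,0,0],[0,0,0],[0,0,0],[0,0,0]],"travel":[[3,0,-1],[3,0,-0.7],[2.8,2,0],[0,4.1,0],[0,4.1,0],[0,4.1,0],[0,4.1,0],[0,4.1,0],[0,3.6,0],[0,0,0],[0,0,0]],"grip":[2,2,2,2,2,2,2,2,2,2,2]}'; python3 plan3.py 2 50
```

```text
time: 27.0
tcp_pos: [0.4243, -0.0474, 0.3224]
ee_rot: [-3.141, 0.166, -3.096]
contact_force: [0.4, -0.4, 0.4]
grip_width: 0.261
TCP goal [ 0.4601 -0.0458  0.2694] rot [0.02 0.09 0.28] shift now [-2.66 -0.01  5.82] after-turn [-2.67  0.01  5.82]
underside rel. pocket floor mm (u,Y,n): [7.000e-01 1.000e-01 1.139e+02] insert dir in tool after turn [-0.423 -0.     0.906]
F [ 0.4 -0.4  0.4] j [-0.04  0.18  0.09  2.25 -0.06  0.55  1.71]
```

```bash
python3 -m pendant '{"rot":[[0,0.1,0.3],[0,0,0],[0,0,0],[0,0,0],[0,0,0],[0,0,0]],"travel":[[-0.8,0,1.8],[-0.8,0,1.8],[-0.8,0,1.7],[-0.7,0,1.5],[0,0,0],[0,0,0]],"grip":[2,2,2,2,2,2]}'; python3 plan3.py 2 25
```

```text
time: 27.6
tcp_pos: [0.4655, -0.0476, 0.2601]
ee_rot: [3.141, 0.164, -3.106]
contact_force: [-0.0, 0.4, -0.3]
grip_width: 0.265
TCP goal [ 0.4742 -0.0453  0.2487] rot [-0.01 -0.03 -0.29] shift now [-0.68  0.2   1.26] after-turn [-0.68  0.2   1.26]
underside rel. pocket floor mm (u,Y,n): [-0.9 -2.1 39.4] insert dir in tool after turn [-0.423 -0.     0.906]
F [-0.   0.4 -0.3] j [-0.03  0.36  0.07  2.2  -0.09  0.42  1.73]
```

```bash
python3 -m pendant '{"rot":[[0,0,-0.3],[0,0,0],[0,0,0]],"travel":[[-0.1,0.2,0],[-0.1,0,0.1],[0,0,0]],"grip":[2,2,2]}'; python3 plan3.py 2 25
```

```text
time: 27.9
tcp_pos: [0.4677, -0.0445, 0.2602]
ee_rot: [3.141, 0.166, -3.099]
contact_force: [-0.4, -0.3, -0.5]
grip_width: 0.265
TCP goal [ 0.4742 -0.0453  0.2487] rot [0.04 0.14 0.1 ] shift now [-0.45 -0.11  1.24] after-turn [-0.45 -0.11  1.24]
underside rel. pocket floor mm (u,Y,n): [ 1.6  1.2 37.9] insert dir in tool after turn [-0.423 -0.     0.906]
F [-0.4 -0.3 -0.5] j [-0.03  0.36  0.07  2.2  -0.09  0.42  1.73]
```

```bash
python3 -m pendant '{"rot":[[0,0,0.1],[0,0,0],[0,0,0],[0,0,0],[0,0,0]],"travel":[[0.08,-0.12,0.08],[-0.17,0,0.36],[-0.17,0,0.36],[-0.2,0,0.43],[0,0,0]],"grip":[2,2,2,2,2]}'; python3 plan3.py 2 18
```

```text
time: 28.4
tcp_pos: [0.4744, -0.0454, 0.2476]
ee_rot: [3.141, 0.165, -3.101]
contact_force: [-0.6, -0.2, -0.2]
grip_width: 0.26
TCP goal [ 0.4781 -0.0451  0.243 ] rot [0.05 0.03 0.  ] shift now [-0.3   0.01  0.52] after-turn [-0.3   0.01  0.51]
underside rel. pocket floor mm (u,Y,n): [-0.4  0.1 23.9] insert dir in tool after turn [-0.423 -0.     0.906]
F [-0.6 -0.2 -0.2] j [-0.03  0.4   0.07  2.19 -0.1   0.4   1.73]
```

```bash
python3 -m pendant '{"rot":[[0,0,0],[0,0,0],[0,0,0],[0,0,0]],"travel":[[-0.17,0,0.3],[-0.17,0,0.36],[-0.17,0,0.36],[0,0,0]],"grip":[2,2,2,2]}'; python3 plan3.py 2 4
```

```text
time: 28.8
tcp_pos: [0.481, -0.0451, 0.2385]
ee_rot: [3.141, 0.165, -3.101]
contact_force: [-0.4, -0.1, -1.2]
grip_width: 0.259
TCP goal [ 0.486  -0.0448  0.2314] rot [ 0.04  0.04 -0.  ] shift now [-0.38  0.01  0.78] after-turn [-0.38  0.01  0.78]
underside rel. pocket floor mm (u,Y,n): [ 0.   0.  12.6] insert dir in tool after turn [-0.423 -0.     0.906]
F [-0.4 -0.1 -1.2] j [-0.03  0.42  0.06  2.18 -0.1   0.38  1.73]
```

Past the spacer height (12.6 < 14) with no contact, so pocket 2 is deep too. Continuing home.

```bash
python3 -m pendant '{"rot":[[0,0,0],[0,0,0],[0,0,0],[0,0,0]],"travel":[[-0.15,0,0.32],[-0.13,0,0.28],[-0.08,0,0.17],[0,0,0]],"grip":[2,2,2,2]}'; python3 plan3.py 2 0
```

```text
time: 29.2
tcp_pos: [0.4857, -0.0449, 0.2318]
ee_rot: [3.141, 0.165, -3.101]
contact_force: [-0.1, 0.0, -0.4]
grip_width: 0.263
TCP goal [ 0.4883 -0.0447  0.2281] rot [ 0.04  0.06 -0.  ] shift now [-0.19  0.01  0.4 ] after-turn [-0.19  0.01  0.4 ]
underside rel. pocket floor mm (u,Y,n): [0.2 0.  4.4] insert dir in tool after turn [-0.423 -0.     0.906]
F [-0.1  0.  -0.4] j [-0.02  0.44  0.06  2.17 -0.11  0.37  1.74]
```

```bash
python3 -m pendant '{"rot":[[0,0,0],[0,0,0],[0,0,0]],"travel":[[-0.06,0,0.14],[-0.06,0,0.14],[0,0,0]],"grip":[2,2,2]}'; python3 plan3.py 2 0
```

```text
time: 29.5
tcp_pos: [0.4868, -0.0449, 0.2305]
ee_rot: [3.14, 0.164, -3.101]
contact_force: [-8.0, -0.0, 15.5]
grip_width: 0.267
TCP goal [ 0.4883 -0.0447  0.2281] rot [ 0.06  0.   -0.01] shift now [-0.11  0.02  0.26] after-turn [-0.11  0.02  0.26]
underside rel. pocket floor mm (u,Y,n): [0.1 0.  2.8] insert dir in tool after turn [-0.423 -0.     0.906]
F [-8.  -0.  15.5] j [-0.02  0.45  0.06  2.17 -0.11  0.37  1.74]
```

Same axial contact as before (about 17 N). Release to 34 mm, as red is the close neighbour, and retreat along the axis.

```bash
python3 -m pendant '{"rot":[[0,0,0],[0,0,0],[0,0,0],[0,0,0],[0,0,0],[0,0,0],[0,0,0],[0,0,0],[0,0,0],[0,0,0]],"travel":[[0.04,0,-0.1],[0,0,0],[0,0,0],[0,0,0],[0.4,0,-0.9],[0.85,0,-1.8],[1.3,0,-2.7],[1.3,0,-2.7],[0.9,0,-1.8],[0,0,0]],"grip":[2,3.4,3.4,3.4,3.4,3.4,3.4,3.4,3.4,3.4]}'
python3 - <<'E'
from h import *
im=manip.get_image("wrist")[:,:,::-1];cw=cam("wrist");cv2.imwrite("pics/w5.png",im);np.savez("w5.npz",K=cw[0],R=cw[1],t=cw[2])
s=manip.get_image("side")[:,:,::-1];cv2.imwrite("pics/s5.png",s)
q=manip.get_image("scene")[:,:,::-1];cv2.imwrite("pics/q5.png",q)
a=cv2.resize(im[160:320,180:393],(533,400),interpolation=cv2.INTER_CUBIC);b=cv2.resize(s[150:240,225:285],(267,400),interpolation=cv2.INTER_CUBIC)
cv2.imwrite("pics/m5.png",np.hstack([a,b]))
c=cam("side")
H=cv2.cvtColor(s,cv2.COLOR_BGR2HSV)
for nm,lo,hi in(("red",0,12),("blue",100,125),("green",45,90)):
    m=((H[...,0]>=lo)&(H[...,0]<=hi)&(H[...,1]>100)&(H[...,2]>50)).astype(np.uint8);m[:150]=0;m[240:]=0;m[:,:225]=0;m[:,285:]=0
    n,_,st,k=cv2.connectedComponentsWithStats(m);print(nm,[(k[i].round(1),st[i].tolist()) for i in range(1,n) if st[i,4]>8])
E
```

```text
time: 30.5
tcp_pos: [0.4228, -0.0477, 0.3222]
ee_rot: [3.141, 0.169, -3.101]
contact_force: [0.1, 0.0, -0.3]
grip_width: 0.399
red [(array([259.2, 171.9]), [256, 169, 8, 7, 31])]
blue [(array([257.4, 180.5]), [254, 177, 7, 8, 29]), (array([237.5, 219.8]), [225, 208, 28, 24, 360])]
green [(array([251.1, 200.6]), [249, 199, 5, 4, 14])]
```

View pics/m5.png

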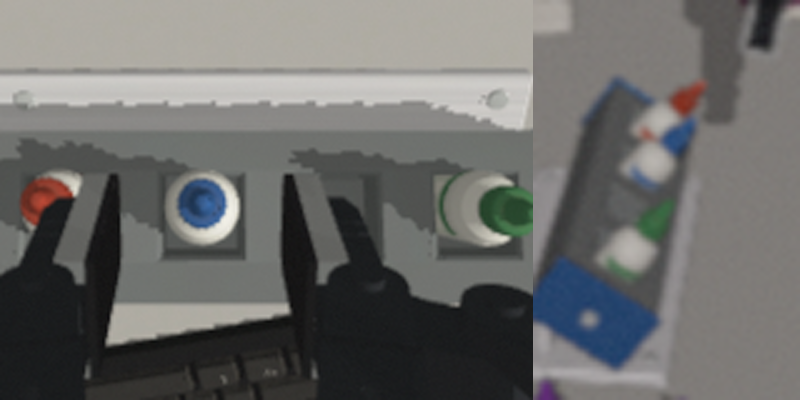

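View 11: red is in pocket 3, blue in pocket 2, green in pocket 0, all to a similar band level. To make sure of the last millimetre I'll press gently along the axis on each cap with the fingers shut. Contact should come at 80 mm above the floor if the bottle is home.

```bash
sed -i 's/"off":\[[^]]*\]/"off":[0,0,0.173]/' rack.json; python3 -m pendant '{"rot":[[0,0,0],[0,0,0],[0,0,0],[0,0,0],[0,0,0],[0,0,0]],"travel":[[0,0,-1],[0,0,0],[0,0,0],[0,0,0],[0,0,0],[0,0,0]],"grip":[0,0,0,0,0,0]}' 30; python3 plan3.py 2 90
```

```text
time: 31.25
tcp_pos: [0.422, -0.0476, 0.3299]
ee_rot: [3.141, 0.165, -3.101]
contact_force: [0.6, -0.1, -0.8]
grip_width: 0.002
TCP goal [ 0.4611 -0.0458  0.28  ] rot [ 0.04  0.05 -0.  ] shift now [-3.04  0.02  5.56] after-turn [-3.05  0.02  5.55]
underside rel. pocket floor mm (u,Y,n): [-4.000e+00 -1.000e-01  1.532e+02] insert dir in tool after turn [-0.423 -0.     0.906]
F [ 0.6 -0.1 -0.8] j [-0.05  0.16  0.09  2.25 -0.06  0.57  1.7 ]
```

```bash
python3 -m pendant '{"rot":[[0,0,0],[0,0,0],[0,0,0],[0,0,0],[0,0,0]],"travel":[[-1,0,1.5],[-1,0,1.9],[-0.7,0,1.4],[-0.35,0,0.75],[0,0,0]],"grip":[0,0,0,0,0]}'; python3 plan3.py 2 82; python3 -m pendant '{"rot":[[0,0,0],[0,0,0],[0,0,0]],"travel":[[-0.17,0,0.36],[-0.17,0,0.36],[0,0,0]],"grip":[0,0,0]}'; python3 plan3.py 2 80
```

```text
time: 31.75
tcp_pos: [0.4612, -0.0459, 0.2795]
ee_rot: [3.141, 0.163, -3.101]
contact_force: [-0.2, -0.2, 1.0]
grip_width: -0.004
TCP goal [ 0.4656 -0.0456  0.2734] rot [ 0.05 -0.03 -0.  ] shift now [-0.34  0.01  0.67] after-turn [-0.34  0.01  0.67]
underside rel. pocket floor mm (u,Y,n): [-0.3  0.  89.5] insert dir in tool after turn [-0.423 -0.     0.906]
F [-0.2 -0.2  1. ] j [-0.04  0.32  0.08  2.2  -0.09  0.46  1.72]
time: 32.05
tcp_pos: [0.4658, -0.0458, 0.2739]
ee_rot: [3.141, 0.166, -3.101]
contact_force: [-0.3, -0.2, -0.6]
grip_width: 0.003
TCP goal [ 0.4668 -0.0456  0.2718] rot [ 0.04  0.1  -0.01] shift now [-0.06  0.02  0.22] after-turn [-0.06  0.02  0.22]
underside rel. pocket floor mm (u,Y,n): [ 0.7 -0.  82.1] insert dir in tool after turn [-0.423 -0.     0.906]
F [-0.3 -0.2 -0.6] j [-0.04  0.33  0.08  2.2  -0.09  0.45  1.72]
```

No contact at 82. Creeping on in 1.5 mm steps.

```bash
for i in 1; do python3 -m pendant '{"rot":[[0,0,0],[0,0,0]],"travel":[[-0.06,0,0.14],[0,0,0]],"grip":[0,0]}'; python3 plan3.py 2 80|sed -n 2p; python3 -m pendant '{"rot":[[0,0,0],[0,0,0]],"travel":[[-0.06,0,0.14],[0,0,0]],"grip":[0,0]}'; python3 plan3.py 2 80|sed -n 2p;done
```

```text
time: 32.25
tcp_pos: [0.4666, -0.0457, 0.2727]
ee_rot: [3.141, 0.166, -3.101]
contact_force: [-0.3, 0.3, -0.6]
grip_width: 0.002
underside rel. pocket floor mm (u,Y,n): [ 0.6 -0.  80.7] insert dir in tool after turn [-0.423 -0.     0.906]
time: 32.45
tcp_pos: [0.4674, -0.0457, 0.2712]
ee_rot: [3.141, 0.165, -3.101]
contact_force: [-0.4, 0.6, 0.4]
grip_width: 0.002
underside rel. pocket floor mm (u,Y,n): [ 0.4 -0.  79.1] insert dir in tool after turn [-0.423 -0.     0.906]
```

```bash
python3 -m pendant '{"rot":[[0,0,0],[0,0,0]],"travel":[[-0.06,0,0.14],[0,0,0]],"grip":[0,0]}'; python3 plan3.py 2 80|sed -n 2p; python3 -m pendant '{"rot":[[0,0,0],[0,0,0]],"travel":[[-0.05,0,0.1],[0,0,0]],"grip":[0,0]}'; python3 plan3.py 2 80|sed -n 2p
```

```text
time: 32.65
tcp_pos: [0.4683, -0.0457, 0.2698]
ee_rot: [3.141, 0.165, -3.101]
contact_force: [-0.2, -0.2, -0.3]
grip_width: 0.003
underside rel. pocket floor mm (u,Y,n): [ 0.3 -0.  77.5] insert dir in tool after turn [-0.423 -0.     0.906]
time: 32.85
tcp_pos: [0.4689, -0.0456, 0.2689]
ee_rot: [3.141, 0.165, -3.101]
contact_force: [0.2, -0.3, 0.3]
grip_width: 0.002
underside rel. pocket floor mm (u,Y,n): [ 0.4 -0.  76.4] insert dir in tool after turn [-0.423 -0.     0.906]
```

```bash
python3 -m pendant '{"rot":[[0,0,0],[0,0,0]],"travel":[[-0.06,0,0.14],[0,0,0]],"grip":[0,0]}'; python3 plan3.py 2 80|sed -n 2p; python3 -m pendant '{"rot":[[0,0,0],[0,0,0]],"travel":[[-0.05,0,0.1],[0,0,0]],"grip":[0,0]}'; python3 plan3.py 2 80|sed -n 2p
python3 - <<'E'
from h import *
im=manip.get_image("wrist")[:,:,::-1];cv2.imwrite("pics/w6.png",im);s=manip.get_image("side")[:,:,::-1]
a=cv2.resize(im[160:320,180:393],(533,400),interpolation=cv2.INTER_CUBIC);b=cv2.resize(s[150:240,225:285],(267,400),interpolation=cv2.INTER_CUBIC)
cv2.imwrite("pics/m6.png",np.hstack([a,b]))
E
```

```text
time: 33.05
tcp_pos: [0.4698, -0.0456, 0.2676]
ee_rot: [3.141, 0.165, -3.101]
contact_force: [-0.6, 0.6, 0.3]
grip_width: -0.004
underside rel. pocket floor mm (u,Y,n): [ 0.3 -0.1 74.8] insert dir in tool after turn [-0.423 -0.     0.906]
time: 33.25
tcp_pos: [0.4704, -0.0456, 0.2667]
ee_rot: [3.141, 0.165, -3.101]
contact_force: [-0.3, 0.7, 0.3]
grip_width: -0.001
underside rel. pocket floor mm (u,Y,n): [ 0.3 -0.  73.7] insert dir in tool after turn [-0.423 -0.     0.906]
```

View pics/m6.png

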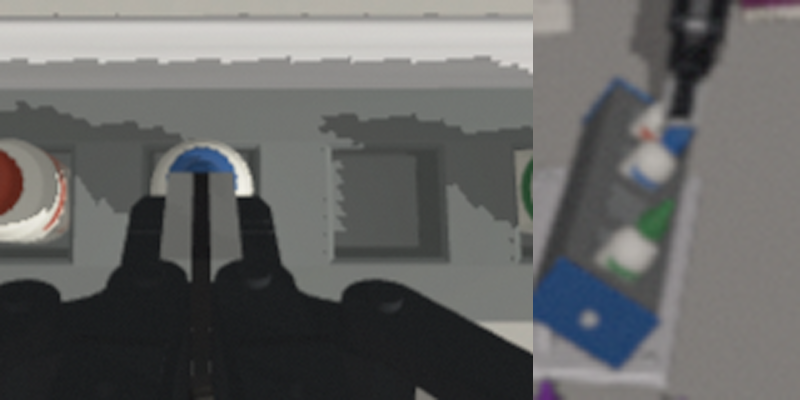

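The last view (12) shows the shut fingers over blue's cap with a slit of a few mm between the pads, so the pointed tip enters the slit. That explains the late contact. Creeping a little further.

```bash
python3 -m pendant '{"rot":[[0,0,0],[0,0,0]],"travel":[[-0.06,0,0.14],[0,0,0]],"grip":[0,0]}'; python3 plan3.py 2 80|sed -n 2p; python3 -m pendant '{"rot":[[0,0,0],[0,0,0]],"travel":[[-0.05,0,0.1],[0,0,0]],"grip":[0,0]}'; python3 plan3.py 2 80|sed -n 2p
```

```text
time: 33.55
tcp_pos: [0.4712, -0.0455, 0.2654]
ee_rot: [3.141, 0.165, -3.101]
contact_force: [-0.5, 0.2, -0.3]
grip_width: 0.001
underside rel. pocket floor mm (u,Y,n): [ 0.3 -0.  72.2] insert dir in tool after turn [-0.423 -0.     0.906]
time: 33.75
tcp_pos: [0.4719, -0.0455, 0.2646]
ee_rot: [3.141, 0.165, -3.101]
contact_force: [0.1, 0.9, 0.7]
grip_width: -0.003
underside rel. pocket floor mm (u,Y,n): [ 0.3 -0.  71.1] insert dir in tool after turn [-0.423 -0.     0.906]
```

```bash
python3 -m pendant '{"rot":[[0,0,0],[0,0,0],[0,0,0],[0,0,0]],"travel":[[0.5,0,-1.05],[0,0.7,0],[-0.1,0,0.2],[0,0,0]],"grip":[0,0,0,0]}'; python3 plan3.py 2 80|sed -n 2p;python3 -m pendant '{"rot":[[0,0,0],[0,0,0]],"travel":[[-0.06,0,0.14],[0,0,0]],"grip":[0,0]}'; python3 plan3.py 2 80|sed -n 2p
```

```text
time: 34.15
tcp_pos: [0.4663, -0.0383, 0.2725]
ee_rot: [3.141, 0.166, -3.1]
contact_force: [-0.4, 0.4, 0.4]
grip_width: 0.005
underside rel. pocket floor mm (u,Y,n): [ 0.6  7.4 80.5] insert dir in tool after turn [-0.423 -0.     0.906]
time: 34.35
tcp_pos: [0.4671, -0.0387, 0.2709]
ee_rot: [3.141, 0.165, -3.101]
contact_force: [0.2, 0.1, -0.6]
grip_width: -0.0
underside rel. pocket floor mm (u,Y,n): [ 0.1  6.9 78.8] insert dir in tool after turn [-0.423 -0.     0.906]
```

```bash
python3 -m pendant '{"rot":[[0,0,0],[0,0,0]],"travel":[[-0.06,0,0.14],[0,0,0]],"grip":[0,0]}'|sed -n 4p; python3 plan3.py 2 80|sed -n 2p;python3 -m pendant '{"rot":[[0,0,0],[0,0,0]],"travel":[[-0.06,0,0.14],[0,0,0]],"grip":[0,0]}'|sed -n 4p; python3 plan3.py 2 80|sed -n 2p
```

```text
contact_force: [0.7, -0.4, -1.0]
underside rel. pocket floor mm (u,Y,n): [ 0.1  6.9 77.3] insert dir in tool after turn [-0.423 -0.     0.906]
contact_force: [0.5, -0.0, -0.8]
underside rel. pocket floor mm (u,Y,n): [ 0.1  6.9 75.9] insert dir in tool after turn [-0.423 -0.     0.906]
```

Run:
```python
from h import *
import json
from plan3 import axes
f=np.load("w5.npz");c=(f['K'],f['R'],f['t']);r=json.load(open("rack.json"));u,Y,n=axes(r['yaw']);m=np.array(r['m']['2'])
im=cv2.imread("pics/w5.png");H=cv2.cvtColor(im,cv2.COLOR_BGR2HSV)
mk=((H[...,0]>100)&(H[...,0]<125)&(H[...,1]>120)).astype(np.uint8);mk[:200]=0;mk[:,:235]=0;mk[:,290:]=0
nn,_,st,k=cv2.connectedComponentsWithStats(mk);i=1+st[1:,4].argmax();print('cap blob',k[i],st[i])
for h in(22,48):print('home axis pt',h,proj(c,m+n*h/1000).round(1))
for dh in (0,14):
    o,d=ray(c,k[i]);P=o+d*((n@m+.022+dh/1000-n@o)/(n@d));print('blob at cap base +',dh,'u,Y off mm',(1000*np.array([(P-m)@u,(P-m)@Y])).round(1))
# white body outline size -> shoulder height
cam_o,_=ray(c,(0,0));print('cam height over mouth along n mm',(1000*(n@(cam_o-m))).round(1),'u',(1000*(u@(cam_o-m))).round(1))
cs=cam("side");
for nm,k2 in(('red','3'),('blue','2')):
    mm=np.array(r['m'][k2])
    for e in(0,14):print(nm,e,'side px cap base..tip',proj(cs,mm+n*(.022+e/1000)).round(1),proj(cs,mm+n*(.048+e/1000)).round(1))
```

```text
cap blob [260.29588015 241.01498127] [252 232  18  19 267]
home axis pt 22 [260.2 248.2]
home axis pt 48 [260.3 250.3]
blob at cap base + 0 u,Y off mm [-5.8  0.1]
blob at cap base + 14 u,Y off mm [-6.4  0. ]
cam height over mouth along n mm 273.0 u -15.0
red 0 side px cap base..tip [254.9 173.3] [260.3 166.6]
red 14 side px cap base..tip [257.8 169.7] [263.2 163. ]
blue 0 side px cap base..tip [252.9 181.8] [258.5 174.9]
blue 14 side px cap base..tip [255.9 178.1] [261.5 171.2]
```

The cap is 6 mm toward the low side, so the bottle leans within the pocket's slack. The finger face passed below where a raised cap would have been, with no contact. In the side view both tips lie at or below the home prediction, not +14. I'll probe red's cap the same way, centred on the leaning tip, to feel actual contact.

```bash
python3 -m pendant '{"rot":[[0,0,0],[0,0,0],[0,0,0],[0,0,0],[0,0,0],[0,0,0]],"travel":[[1.1,0,-2.3],[0.65,0,0.3],[0,-3,0],[0,-2,0],[-0.25,0,0.55],[0,0,0]],"grip":[0,0,0,0,0,0]}'; python3 plan3.py 3 80|sed -n 2p
```

```text
time: 35.35
tcp_pos: [0.4536, -0.0892, 0.2795]
ee_rot: [3.14, 0.164, -3.101]
contact_force: [-0.5, 0.2, 0.3]
grip_width: -0.006
underside rel. pocket floor mm (u,Y,n): [-7.9  6.9 94.8] insert dir in tool after turn [-0.423 -0.     0.906]
```

```bash
python3 -m pendant '{"rot":[[0,0,0],[0,0,0],[0,0,0],[0,0,0]],"travel":[[-0.22,0,0.5],[-0.22,0,0.5],[-0.12,0,0.25],[0,0,0]],"grip":[0,0,0,0]}'|sed -n 4p; python3 plan3.py 3 80|sed -n 2p;python3 -m pendant '{"rot":[[0,0,0],[0,0,0]],"travel":[[-0.06,0,0.14],[0,0,0]],"grip":[0,0]}'|sed -n 4p; python3 plan3.py 3 80|sed -n 2p; python3 -m pendant '{"rot":[[0,0,0],[0,0,0]],"travel":[[-0.06,0,0.14],[0,0,0]],"grip":[0,0]}'|sed -n 4p; python3 plan3.py 3 80|sed -n 2p
```

```text
contact_force: [-0.2, 0.2, 0.3]
underside rel. pocket floor mm (u,Y,n): [-7.8  7.4 81.2] insert dir in tool after turn [-0.423 -0.     0.906]
contact_force: [-0.5, 0.4, -0.1]
underside rel. pocket floor mm (u,Y,n): [-7.5  6.9 80.1] insert dir in tool after turn [-0.423 -0.     0.906]
contact_force: [0.1, -0.7, 0.6]
underside rel. pocket floor mm (u,Y,n): [-7.5  6.8 78.7] insert dir in tool after turn [-0.423 -0.     0.906]
```

```bash
python3 -m pendant '{"rot":[[0,0,0],[0,0,0]],"travel":[[-0.06,0,0.14],[0,0,0]],"grip":[0,0]}'|sed -n 4p; python3 plan3.py 3 80|sed -n 2p;python3 -m pendant '{"rot":[[0,0,0],[0,0,0]],"travel":[[-0.06,0,0.14],[0,0,0]],"grip":[0,0]}'|sed -n 4p; python3 plan3.py 3 80|sed -n 2p
```

```text
contact_force: [0.1, -0.5, -0.6]
underside rel. pocket floor mm (u,Y,n): [-7.6  6.8 77.1] insert dir in tool after turn [-0.423 -0.     0.906]
contact_force: [-0.1, 0.3, -0.3]
underside rel. pocket floor mm (u,Y,n): [-7.7  6.8 75.5] insert dir in tool after turn [-0.423 -0.     0.906]
```

```bash
python3 -m pendant '{"rot":[[0,0,0],[0,0,0]],"travel":[[-0.07,0,0.16],[0,0,0]],"grip":[0,0]}'|sed -n 4p; python3 plan3.py 3 80|sed -n 2p;python3 -m pendant '{"rot":[[0,0,0],[0,0,0]],"travel":[[-0.06,0,0.14],[0,0,0]],"grip":[0,0]}'|sed -n 4p; python3 plan3.py 3 80|sed -n 2p
```

```text
contact_force: [-0.3, -0.2, 0.9]
underside rel. pocket floor mm (u,Y,n): [-7.8  6.9 73.7] insert dir in tool after turn [-0.423 -0.     0.906]
contact_force: [0.3, 0.6, -0.5]
underside rel. pocket floor mm (u,Y,n): [-7.8  6.8 72.2] insert dir in tool after turn [-0.423 -0.     0.906]
```

Still no contact, so the probe probably passes beside the tip and I can't count it as proof. I'll retreat and compare cap positions with the green bottle, which is home, in the fixed cameras.

```bash
python3 -m pendant '{"rot":[[0,0,0],[0,0,0],[0,0,0],[0,0,0],[0,0,0],[0,0,0],[0,0,0],[0,0,0]],"travel":[[0.6,0,-1.3],[1.3,0,-2.7],[1.7,0,-3.6],[1,-4.5,-3],[0,-4.5,0],[0,-4.5,0],[0,-4.5,0],[0,0,0]],"grip":[0,0,0,0,0,0,0,0]}'
python3 - <<'E'
from h import *
import json
from plan3 import axes
r=json.load(open("rack.json"));u,Y,n=axes(r['yaw']);M={k:np.array(v) for k,v in r['m'].items()};M['0']=M['1']+Y*.05
I={};C={}
for nm in('side','scene'):
    C[nm]=cam(nm);ims=[manip.get_image(nm)[:,:,::-1].astype(float) for _ in range(4)];I[nm]=np.mean(ims,0).astype(np.uint8);cv2.imwrite(f"pics/{nm}9.png",I[nm])
for col,k,lo,hi in(('red','3',0,12),('blue','2',100,128),('green','0',40,90)):
    pts={}
    for nm in I:
        H=cv2.cvtColor(I[nm],cv2.COLOR_BGR2HSV);mk=((H[...,0]>=lo)&(H[...,0]<=hi)&(H[...,1]>90)&(H[...,2]>40)).astype(np.uint8)
        p=proj(C[nm],M[k]+n*.035);w=np.zeros_like(mk);x,y=p.astype(int);w[y-9:y+10,x-9:x+10]=1
        N,_,s,cc=cv2.connectedComponentsWithStats(mk*w);i=1+s[1:,4].argmax();pts[nm]=cc[i];print(col,nm,'blob',cc[i].round(1),s[i].tolist(),'minus predicted cap middle',(cc[i]-p).round(1))
    P,e=tri(C['side'],pts['side'],C['scene'],pts['scene']);d=P-M[k];print('   3D offset from mouth u,Y,n mm',(1000*np.array([d@u,d@Y,d@n])).round(1),'gap',round(e*1000,1))
E
```

```text
time: 37.75
tcp_pos: [0.4112, -0.2729, 0.356]
ee_rot: [-3.138, 0.167, -3.109]
contact_force: [-0.1, 0.9, -0.1]
grip_width: 0.006
red side blob [259. 172.] [256, 169, 7, 7, 30] minus predicted cap middle [1.5 2. ]
red scene blob [281.8 202.8] [279, 200, 7, 6, 36] minus predicted cap middle [-0.3  2.5]
   3D offset from mouth u,Y,n mm [-6.3 -0.9 32. ] gap 1.3
blue side blob [257.4 180.5] [254, 177, 7, 8, 31] minus predicted cap middle [1.7 2.1]
blue scene blob [264.  194.6] [261, 192, 7, 6, 34] minus predicted cap middle [-0.3  2.6]
   3D offset from mouth u,Y,n mm [-6.6 -1.  32.1] gap 1.6
green side blob [252.1 199.3] [249, 196, 7, 7, 30] minus predicted cap middle [0.7 1.6]
green scene blob [230.7 178.3] [228, 176, 6, 5, 22] minus predicted cap middle [0.7 1.9]
   3D offset from mouth u,Y,n mm [-3.9 -2.  31.2] gap 1.2
```

Red and blue caps stand 32.0 and 32.1 mm out along the axis, against green's 31.2 mm. They match the home bottle within 1 mm, where a spacer would show +14 mm. The gripper is clear, so I hand in.

```bash
python3 -c "
from cell import manip
print(manip.get_obs()['time'],manip.job_done())"
```

```text
the job is handed in; nothing more can be done
38.15 None
```

I put the red bottle in pocket 3 and the blue bottle in pocket 2, and handed the job in at 38 s of the 61 s limit. The green bottle stayed in pocket 0 and no bottle tipped. I set red down once on the way, because the first grasp ran into wrist joint limits.

**Spacer:** it must be in pocket 1. Both bottles went past the 14 mm spacer height in pockets 2 and 3 without any contact.

**Last checks:**
- **Insertion:** both bottles met an axial stop of about 17–21 N at 2–3 mm above the computed floor. That could have been the bottle on the floor or the fingers on the rack face, so I then released each bottle to settle.
- **Cap heights:** from the side and scene cameras, red is 32.0 mm and blue 32.1 mm out from the pocket mouth, against 31.2 mm for green. They agree to within about 1 mm, where a spacer would add 14 mm.
- **Lean:** red and blue caps sit about 6.5 mm toward the low side against about 4 mm for green, so they lean slightly more within the pocket slack.
- **Cap probe, inconclusive:** I tried to feel each cap with shut fingers, but they never touched. They probably passed beside the tip or took it into the slit between the pads, so I don't count this as proof.

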